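Clamp the model traffic lights in the assembly jig

TASK

Lay each of the two standing model traffic lights on its side in a cradle of the jig, one per cradle, with its steel foot in the gap beside the plywood end stop. Then take every U-bolt from the white rail and set it over a mast at a clamp station of its own, both legs down through the pair of bracket holes until its yellow saddle rests on the mast; only when all are fully home, throw the red lock lever right over towards the end stops. Do not push the power brick, breadboard or battery box about.

Things in the scene. Friction and masses are not known exactly. Their poses are not given: they have to be found in the camera images.
- mast1: Model traffic light, 220 tall, about 150 g: round steel foot (diameter 76, 10 thick), round cardboard mast (diameter 24, 10 to 174 mm above the foot's underside), lamp head 30 x 30 from 174 to 220. Origin: centre of the foot's underside; z from foot to head. Starts upright on the bench. Both are alike, either fits either cradle. Centre of mass about 47 mm from the origin.
- mast1_top (a point): Middle of the head end of mast1, 220 mm along its z from its origin.
- mast2: Model traffic light, 220 tall, about 150 g: round steel foot (diameter 76, 10 thick), round cardboard mast (diameter 24, 10 to 174 mm above the foot's underside), lamp head 30 x 30 from 174 to 220. Origin: centre of the foot's underside; z from foot to head. Starts upright on the bench. Both are alike, either fits either cradle. Centre of mass about 47 mm from the origin.
- mast2_top (a point): Middle of the head end of mast2, 220 mm along its z from its origin.
- ubolt1: U-bolt, 60 g: two round steel legs (diameter 8, centres 36 apart, 66 long, round tips) below a yellow saddle (50 along y, 20 along x, 12 thick) with an upright finger tab (30 along y, 10 along x, 78 to 109 mm above the origin). Origin: midway between the leg tips, saddle underside 66 mm above it; y leg to leg, z up. Hangs astride the rail at first. All alike; three or four are there, an absent one reads None.
- ubolt2: U-bolt, 60 g: two round steel legs (diameter 8, centres 36 apart, 66 long, round tips) below a yellow saddle (50 along y, 20 along x, 12 thick) with an upright finger tab (30 along y, 10 along x, 78 to 109 mm above the origin). Origin: midway between the leg tips, saddle underside 66 mm above it; y leg to leg, z up. Hangs astride the rail at first. All alike; three or four are there, an absent one reads None.
- ubolt3: U-bolt, 60 g: two round steel legs (diameter 8, centres 36 apart, 66 long, round tips) below a yellow saddle (50 along y, 20 along x, 12 thick) with an upright finger tab (30 along y, 10 along x, 78 to 109 mm above the origin). Origin: midway between the leg tips, saddle underside 66 mm above it; y leg to leg, z up. Hangs astride the rail at first. All alike; three or four are there, an absent one reads None.
- ubolt4: U-bolt, 60 g: two round steel legs (diameter 8, centres 36 apart, 66 long, round tips) below a yellow saddle (50 along y, 20 along x, 12 thick) with an upright finger tab (30 along y, 10 along x, 78 to 109 mm above the origin). Origin: midway between the leg tips, saddle underside 66 mm above it; y leg to leg, z up. Hangs astride the rail at first. All alike; three or four are there, an absent one reads None.
- jig: Fixed jig: plywood base 270 (x) x 250 (y) x 10, two cradles at y = +70 and -70. Each: an aluminium bracket plate (148 x 70, from 24 to 40 mm height, 12 mm holes right through), two blue V blocks on it (84 high, 55 wide at the mouth) and a plywood end stop 80 high at the +x end, leaving a 34 mm gap for the foot. Origin: centre of the base's underside; x points to the robot's left (world y) at about 90 degrees, z up, so +y faces the robot.
- axis_near (a point): Cradle nearer the robot (y = +70): where the centre of the foot's underside lies when a mast lies in it; 74 mm above the bench on the mast's axis; axes as the jig's. The mast lies along -x from here, head overhanging. V blocks at 22 to 34 and 152 to 165 mm from here; between them fingers have 34 mm below the mast's axis, down to the bracket plate.
- axis_far (a point): The same for the cradle further from the robot (y = -70).
- lock (a joint): Red lock lever between the cradles, rad: 0 leans to the jig's -x (open), 1.0 thrown over to its +x, the end-stop side (locked). Stays where it is left; turns about a line along the jig's y.
- lock_tip (a point): Free end of the lock lever, a red ball of diameter 26, 80 mm from the pivot, which lies 32 mm above the bench; at 0.5 the lever stands upright.
- rack: Fixed white rail: beam 22 wide (x), 236 long (y), top 78 mm above the bench, end posts 100 high. U-bolts hang astride it and can slide along it. Origin: between the feet at bench level.
- power_brick: Black power brick, 60 x 125 x 30, a bystander. Origin: centre of its underside.
- breadboard: White breadboard, 55 x 165 x 10, a bystander. Origin: centre of its underside.
- battery_box: Black battery box, 66 x 34 x 22, a bystander. Origin: centre of its underside.
- st1 (a point): Clamp station: point on the top of the near bracket plate (40 mm above the bench) midway between two 12 mm holes 18 mm either side along the jig's y; 64 mm from the cradle's axis point along -x; axes as the jig's. A U-bolt fully home over a mast has its saddle's underside 46 mm above this point, so its origin 20 mm below it.
- st2 (a point): Clamp station: point on the top of the near bracket plate (40 mm above the bench) midway between two 12 mm holes 18 mm either side along the jig's y; 136 mm from the cradle's axis point along -x; axes as the jig's. A U-bolt fully home over a mast has its saddle's underside 46 mm above this point, so its origin 20 mm below it.
- st3 (a point): Clamp station: point on the top of the far bracket plate (40 mm above the bench) midway between two 12 mm holes 18 mm either side along the jig's y; 64 mm from the cradle's axis point along -x; axes as the jig's. A U-bolt fully home over a mast has its saddle's underside 46 mm above this point, so its origin 20 mm below it.
- st4 (a point): Clamp station: point on the top of the far bracket plate (40 mm above the bench) midway between two 12 mm holes 18 mm either side along the jig's y; 136 mm from the cradle's axis point along -x; axes as the jig's. A U-bolt fully home over a mast has its saddle's underside 46 mm above this point, so its origin 20 mm below it.
Mind the look-alikes: they are no part of the job. Leave any blue look-alike of the ubolt2 alone.

How it is judged:
On the way, in this order (a step that is already met when the one before it is completed fails the run):
1. both traffic lights lie in the cradles, foot in the end gap (((x of mast1 in the frame of axis_near between -0.025 and 0.025 m and y of mast1 in the frame of axis_near between -0.009 and 0.009 m and z of mast1 in the frame of axis_near between -0.008 and 0.008 m) or (x of mast1 in the frame of axis_far between -0.025 and 0.025 m and y of mast1 in the frame of axis_far between -0.009 and 0.009 m and z of mast1 in the frame of axis_far between -0.008 and 0.008 m)) and angle between the z axis of each of mast1, mast2 and the x axis of jig, either way round below 0.08 rad and x of each of mast1_top, mast2_top in the frame of jig below 0 m and ((x of mast2 in the frame of axis_near between -0.025 and 0.025 m and y of mast2 in the frame of axis_near between -0.009 and 0.009 m and z of mast2 in the frame of axis_near between -0.008 and 0.008 m) or (x of mast2 in the frame of axis_far between -0.025 and 0.025 m and y of mast2 in the frame of axis_far between -0.009 and 0.009 m and z of mast2 in the frame of axis_far between -0.008 and 0.008 m))), for 0.2 s.
2. every U-bolt is fully home over a mast (all of step 1 and ((horizontal distance between ubolt1 and st1 below 0.007 m and z of ubolt1 in the frame of st1 between -0.026 and -0.014 m) or (horizontal distance between ubolt1 and st2 below 0.007 m and z of ubolt1 in the frame of st2 between -0.026 and -0.014 m) or (horizontal distance between ubolt1 and st3 below 0.007 m and z of ubolt1 in the frame of st3 between -0.026 and -0.014 m) or (horizontal distance between ubolt1 and st4 below 0.007 m and z of ubolt1 in the frame of st4 between -0.026 and -0.014 m)) and angle between each of ubolt1, ubolt2, ubolt3, ubolt4's own z axis and vertical below 0.15 rad and angle between the y axis of each of ubolt1, ubolt2, ubolt3, ubolt4 and the y axis of jig, either way round below 0.25 rad and ((horizontal distance between ubolt2 and st1 below 0.007 m and z of ubolt2 in the frame of st1 between -0.026 and -0.014 m) or (horizontal distance between ubolt2 and st2 below 0.007 m and z of ubolt2 in the frame of st2 between -0.026 and -0.014 m) or (horizontal distance between ubolt2 and st3 below 0.007 m and z of ubolt2 in the frame of st3 between -0.026 and -0.014 m) or (horizontal distance between ubolt2 and st4 below 0.007 m and z of ubolt2 in the frame of st4 between -0.026 and -0.014 m)) and ((horizontal distance between ubolt3 and st1 below 0.007 m and z of ubolt3 in the frame of st1 between -0.026 and -0.014 m) or (horizontal distance between ubolt3 and st2 below 0.007 m and z of ubolt3 in the frame of st2 between -0.026 and -0.014 m) or (horizontal distance between ubolt3 and st3 below 0.007 m and z of ubolt3 in the frame of st3 between -0.026 and -0.014 m) or (horizontal distance between ubolt3 and st4 below 0.007 m and z of ubolt3 in the frame of st4 between -0.026 and -0.014 m)) and ((horizontal distance between ubolt4 and st1 below 0.007 m and z of ubolt4 in the frame of st1 between -0.026 and -0.014 m) or (horizontal distance between ubolt4 and st2 below 0.007 m and z of ubolt4 in the frame of st2 between -0.026 and -0.014 m) or (horizontal distance between ubolt4 and st3 below 0.007 m and z of ubolt4 in the frame of st3 between -0.026 and -0.014 m) or (horizontal distance between ubolt4 and st4 below 0.007 m and z of ubolt4 in the frame of st4 between -0.026 and -0.014 m))), for 0.2 s.
3. the lock lever is thrown right over (value of joint lock above 0.85 rad), for 0.2 s.
At the end, for the whole second after the job is handed in: Each traffic light lies in a cradle (9 mm sideways, 8 mm in height, 25 mm lengthwise, 0.08 rad), foot at the end stop; each U-bolt at a station (7 mm), leg tips 14 to 26 mm below it, upright within 0.15 rad, square within 0.25 rad; lever beyond 0.85 rad; all at rest (all of step 2 and linear speed of each of mast1, mast2, ubolt1, ubolt2, ubolt3, ubolt4 below 0.03 m/s and value of joint lock above 0.85 rad); the robot touches nothing.
It fails at once if a bystander (power brick) is pushed more than 40 mm (distance of power_brick from where it was at the start of the episode above 0.04 m).
It fails at once if a bystander (breadboard) is pushed more than 40 mm (distance of breadboard from where it was at the start of the episode above 0.04 m).
It fails at once if a bystander (battery box) is pushed more than 40 mm (distance of battery_box from where it was at the start of the episode above 0.04 m).
Of ubolt1, ubolt2, ubolt3, ubolt4 only 3 to 4 are there at a start; the rules pass over those that are not, and their reading is None.
At some moment in a run one of mast1, mast2, ubolt1, ubolt2, ubolt3, ubolt4 may be knocked a few centimetres aside while the robot is not near it.
It also fails if it takes over 200 s, if anything falls off the work surface, if the arm or the gripper's body presses on something with over 40 N, if the wrist force passes 120 N, or if a joint passes its speed limit or range.

ROBOT

A 6-joint arm with a two-finger parallel gripper is mounted at the origin on the work surface. World frame = base frame: x ahead of the robot, y to its left, z up, the work surface at z = 0. Lengths are in m, angles in rad, forces in N, time in s.
With the tool pointing down it reaches from about 0.325 to 0.85 m from the base axis. Payload 4.4 kg.
Tool frame: the origin (TCP) lies at the very end of the fingers, on their centre line; the grasp point (between the pads) lies 19 mm behind it (arm.grasp_offset is the z of the grasp point in the tool frame, in m); z points along the fingers, x is the direction in which the jaws open and shut, and the axes are right-handed (so a half turn about z gives the same grasp; the last joint's range is limited). The gripper opens to 94 mm and grips with 3 to 60 N. Pads are 16 mm wide; open, the fingers measure 119 mm over their backs; the gripper's body (75 mm by 177 mm) begins 78 mm behind the grasp point.
Start: joints at [1.145, 0.207, 1.542, -0, 1.393, -0.15], TCP at [0.156, 0.553, 0.205] pointing down, gripper open.
Joint ranges: [-2.73, 2.73], [-0.86, 2.22], [0.23, 2.46], [-1.11, 4.25], [0.08, 2.63], [-2.82, 2.82]. Speed limits (rad/s): [2.79, 2.79, 3.14, 3.14, 3.14, 3.14].

INTERFACE

Orientations are given as a unit quaternion [w, x, y, z].
In Python, from rig import sense, viewer, order, arm gives the robot as it stands.
- The arm moves only by the tool apply_moves, never from a script. Its argument "commands" is a list of rows, each a list of 3 entries, a list of its own where there are three numbers: the shift along the world's x, y, z in units of 30 mm (1.0 is 30 mm), then the turn about the world's z in units of 5 degrees (1.0 is 5 degrees), then the opening, from 0 (shut) to 1 (fully open). In form: [[[tx, ty, tz], twist, hand], ...]. A call has 1 to 12 rows; each row is the pose to reach, as a shift and turn from the pose measured when the call began; what a row does not reach only later rows make up. A row lasts 1/12 s, in which the tool goes at most 41.7 mm and 7.16 degrees, less where a joint would pass 70% of its speed; a pose out of reach is approached as far as the arm can. A call with a gripper value outside its range is refused whole. The fingers move at their own pace and stop on an object; "newtons" is the grip in N (left out, the last holds). Time passes only in rows, so rows that repeat a pose let the fingers close. It gives the time, the measured TCP pose, the force and the opening at its end, in the units of the state.
- sense(): the state, without advancing time (a new reading comes with each control period).
- viewer.get_image(name): name is "side" or "top" or "wrist"; returns the picture (384x512x3 uint8, red, green, blue); there is no depth.
- viewer.camera_info(name): a dict with "fx", "fy", "cx", "cy" (pixels), "cam_to_world" (4x4, takes a point from camera to world coordinates). Camera axes: x right, y down, z forward; pixel columns grow to the right and rows downward; lengths in m; the calibration is good to about 2 mm. A picture is of the moment at which its call begins: read the wrist's pose just before it. camera_info takes no time and is no camera call; for the wrist camera it gives the pose at the moment of the call.
- order.sign_off(): hands the job in, once; it reports no verdict.
The state is a dict: "t": time; "joints": joint angles; "qd": joint speeds; "effort": joint torques, N m; "position": TCP position; "tcp_rot": TCP orientation; "wrist_force": force on the tool from outside, world axes, zero at the start; "ft_torque": the same for the moment, N m; "width": finger opening in m.
Only numpy, scipy, OpenCV 4.12 (cv2) and the standard library are available. Lean on these libraries where they do the work, as an engineer would, in place of code of your own. Each camera call takes 0.05 s, during which the arm holds its last target.

## Working session

There is one attempt and no reset: what is moved stays moved. The work goes in short steps, Python scripts to look and compute and a tool call to move; the robot and the scene stay as the last step left them, time stands still between calls to the robot, and variables do not carry over. Pictures are saved under pics/ and viewed, and the job is handed in when it is done.

Besides the shell and the picture viewer there is one more tool, called after "Request:" as name(argument=value, ...) on one line, values as JSON. apply_moves: Moves the arm, as the interface text tells. Its arguments: {"type":"object","properties":{"commands":{"type":"array","items":{"type":"array"}},"newtons":{"type":"number"}},"required":["commands"]}

I'll start by looking at the scene.

```bash
ls; mkdir -p pics
cat > h.py <<'E'
import numpy as np, cv2
from rig import sense, viewer, order, arm
def shot(cam,name):
    ci=viewer.camera_info(cam); im=viewer.get_image(cam)
    cv2.imwrite(f'pics/{name}.png',im[:,:,::-1]); np.savez(f'pics/{name}.npz',im=im,T=np.array(ci['cam_to_world']),K=[ci['fx'],ci['fy'],ci['cx'],ci['cy']])
    return im
def load(name):
    d=np.load(f'pics/{name}.npz'); return d['im'],d['T'],d['K']
def ray(name,u,v):
    _,T,K=load(name); d=T[:3,:3]@np.array([(u-K[2])/K[0],(v-K[3])/K[1],1]); return T[:3,3],d/np.linalg.norm(d)
def plane(name,u,v,z):
    o,d=ray(name,u,v); return o+d*(z-o[2])/d[2]
def tri(obs):
    A=np.zeros((3,3));b=np.zeros(3)
    for n,u,v in obs:
        o,d=ray(n,u,v);P=np.eye(3)-np.outer(d,d);A+=P;b+=P@o
    x=np.linalg.solve(A,b)
    r=[np.linalg.norm((np.eye(3)-np.outer(d,d))@(x-o)) for o,d in (ray(*q) for q in obs)]
    return x,r
def proj(name,p):
    _,T,K=load(name); q=T[:3,:3].T@(np.array(p)-T[:3,3]); return K[0]*q[0]/q[2]+K[2],K[1]*q[1]/q[2]+K[3]
E
python3 - <<'E'
from h import *
for c in ['side','top','wrist']: shot(c,c+'0'); _,T,K=load(c+'0'); print(c,K,T.round(3).tolist())
s=sense(); print({k:np.round(v,3).tolist() for k,v in s.items()}, arm.grasp_offset, dir(arm))
E
```

```text
pics
side [409.43222488 409.43222488 253.25912677 189.53109842] [[0.735, -0.39, 0.555, 0.045], [-0.678, -0.413, 0.608, -0.532], [-0.008, -0.823, -0.567, 0.704], [0.0, 0.0, 0.0, 1.0]]
top [412.63044521 412.63044521 263.29886759 188.35333058] [[0.001, -0.999, 0.044, 0.516], [-1.0, -0.001, 0.013, 0.04], [-0.013, -0.044, -0.999, 1.281], [0.0, 0.0, 0.0, 1.0]]
wrist [309.31381828 309.31381828 255.50923865 194.89893835] [[0.271, 0.923, 0.272, 0.076], [0.963, -0.259, -0.078, 0.575], [-0.002, 0.283, -0.959, 0.384], [0.0, 0.0, 0.0, 1.0]]
{'t': 0.15, 'joints': [1.145, 0.207, 1.543, -0.0, 1.394, -0.151], 'qd': [0.0, -0.002, -0.004, 0.001, -0.0, 0.0], 'effort': [0.0, -37.132, -28.181, 0.07, 0.033, -0.0], 'position': [0.156, 0.553, 0.205], 'tcp_rot': [0.0, 0.797, 0.604, -0.001], 'wrist_force': [-0.658, -0.127, 0.44], 'ft_torque': [0.024, -0.014, -0.018], 'width': 0.094} -0.0188 ['Unreachable', '__class__', '__delattr__', '__dict__', '__dir__', '__doc__', '__eq__', '__format__', '__ge__', '__getattribute__', '__getstate__', '__gt__', '__hash__', '__init__', '__init_subclass__', '__le__', '__lt__', '__module__', '__ne__', '__new__', '__reduce__', '__reduce_ex__', '__repr__', '__setattr__', '__sizeof__', '__str__', '__subclasshook__', '__weakref__', 'grasp_offset']
```

View pics/top0.png

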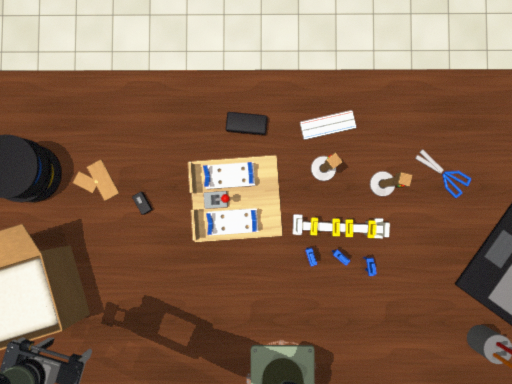

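View pics/side0.png

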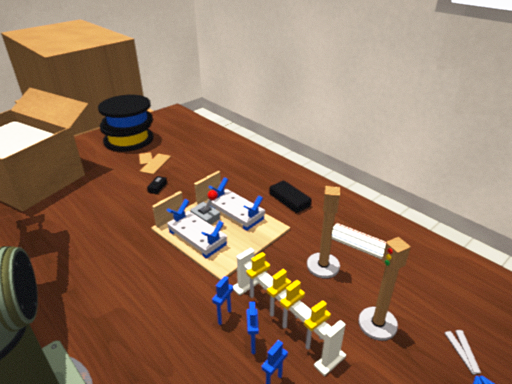

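View pics/wrist0.png

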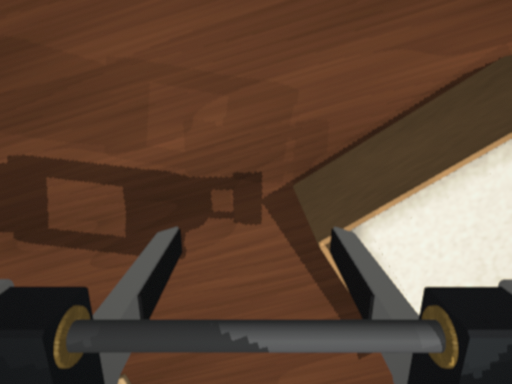

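Top view: the jig is at about (237,198), the masts stand at (323,168) and (383,183), and the rail at row 228 holds 4 yellow U-bolts. Three blue look-alikes stand at rows 255–265. Next I'll zoom in to measure.

Run:
```python
from h import *
im,_,_=load('top0'); c=im[100:290,180:420]; cv2.imwrite('pics/topz.png',cv2.resize(c,None,fx=3.3,fy=3.15,interpolation=cv2.INTER_CUBIC)[:,:,::-1])
im,_,_=load('side0'); c=im[130:384,140:460]; cv2.imwrite('pics/sidez.png',cv2.resize(c,None,fx=2.35,fy=2.35,interpolation=cv2.INTER_CUBIC)[:,:,::-1])
```

```text
(no output)
```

View pics/topz.png

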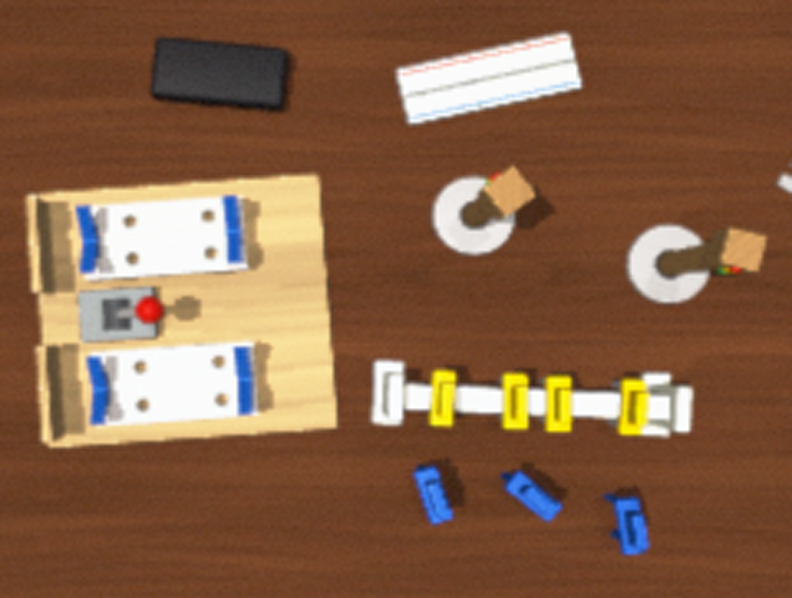

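View pics/sidez.png

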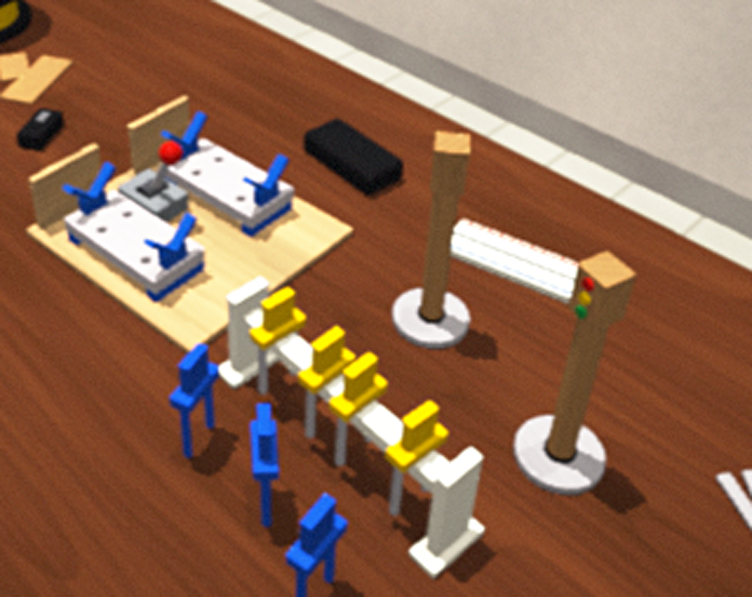

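Run:
```python
from h import *
t=lambda u,v:('top0',180+u/3.3-.35,100+v/3.15-.35); s=lambda u,v:('side0',140+u/2.35-.3,130+v/2.35-.3)
print('m1top',tri([t(511,191),s(453,141)]));print('m2top',tri([t(744,251),s(607,270)]))
print('m1foot',plane(*t(474,216),0.01),plane(*s(431,317),.01));print('m2foot',plane(*t(669,264),0.01),plane(*s(560,452),.01))
for q in [(517,166),(536,188),(508,220),(485,193),(727,229),(766,236),(760,272),(722,266)]: print(plane(*t(*q),.22).round(3))
print('jig base corners',[plane(*t(*q),.01).round(3).tolist() for q in [(26,196),(318,176),(336,429),(44,446)]])
print('holes',[plane(*t(*q),.04).round(4).tolist() for q in [(130,220),(132,258),(208,215),(210,253),(140,367),(142,405),(218,361),(221,400)]])
print('ball',tri([t(149,310),s(170,153)]))
print('tabs',[plane(*t(*q),.121).round(4).tolist() for q in [(440,396),(515,399),(558,402),(633,405)]])
print('railposts',[plane(*t(*q),.1).round(4).tolist() for q in [(393,392),(683,408)]])
```

```text
m1top (array([ 0.63447626, -0.12869751,  0.22256801]), [np.float64(0.00019092293366505388), np.float64(0.00019092293366503954)])
m2top (array([ 0.58584463, -0.30963801,  0.22065208]), [np.float64(0.0005306427219118944), np.float64(0.0005306427219117431)])
m1foot [ 0.63359711 -0.12778922  0.01      ] [ 0.63230761 -0.13015525  0.01      ]
m2foot [ 0.58665311 -0.30886476  0.01      ] [ 0.58681203 -0.30973225  0.01      ]
[ 0.655 -0.134  0.22 ]
[ 0.637 -0.148  0.22 ]
[ 0.611 -0.126  0.22 ]
[ 0.633 -0.109  0.22 ]
[ 0.604 -0.296  0.22 ]
[ 0.598 -0.327  0.22 ]
[ 0.568 -0.322  0.22 ]
[ 0.573 -0.292  0.22 ]
jig base corners [[0.653, 0.292, 0.01], [0.673, 0.018, 0.01], [0.426, 0.001, 0.01], [0.408, 0.273, 0.01]]
holes [[0.6269, 0.1906, 0.04], [0.5904, 0.1885, 0.04], [0.6317, 0.1191, 0.04], [0.5952, 0.1172, 0.04], [0.4862, 0.1806, 0.04], [0.45, 0.1786, 0.04], [0.492, 0.1095, 0.04], [0.4549, 0.1067, 0.04]]
ball (array([0.53955477, 0.1656588 , 0.10415282]), [np.float64(0.00031887720515639954), np.float64(0.0003188772051563118)])
tabs [[0.4628, -0.0835, 0.121], [0.4603, -0.147, 0.121], [0.4577, -0.1833, 0.121], [0.4552, -0.2466, 0.121]]
railposts [[0.4654, -0.0452, 0.1], [0.4515, -0.2947, 0.1]]
```

Triangulated heights match (tops at 0.222 and 0.221, ball at 0.104). I'm moving above mast2, at (0.586,-0.310), for a wrist look.

Request:
apply_moves(commands=[[[0, 0, 1.3], 0, 1], [[7, -14, 3.5], -7, 1], [[7, -14, 3.5], -7, 1], [[7, -14, 3.5], -7, 1], [[7, -14, 3.5], -7, 1], [[14.3, -26, 3.5], -14.8, 1], [[14.3, -26, 3.5], -14.8, 1], [[14.3, -26, 3.5], -14.8, 1], [[14.3, -26, 3.5], -14.8, 1], [[14.3, -26, 3.5], -14.8, 1], [[14.3, -26, 3.5], -14.8, 1], [[14.3, -26, 3.5], -14.8, 1]])

```text
t: 1.15
position: [0.3724, 0.1495, 0.284]
tcp_rot: [-0.0, 1.0, -0.0, -0.001]
wrist_force: [1.1, 0.5, -0.6]
width: 0.094
```

Request:
apply_moves(commands=[[[7.1, -15.3, 0.7], 0, 1], [[7.1, -15.3, 0.7], 0, 1], [[7.1, -15.3, 0.7], 0, 1], [[7.1, -15.3, 0.7], 0, 1], [[7.1, -15.3, 0.7], 0, 1], [[7.1, -15.3, 0.7], 0, 1], [[7.1, -15.3, 0.7], 0, 1], [[7.1, -15.3, 0.7], 0, 1], [[7.1, -15.3, 0.7], 0, 1], [[7.1, -15.3, 0.7], 0, 1], [[7.1, -15.3, 0.7], 0, 1], [[7.1, -15.3, 0.7], 0, 1]])

```text
t: 2.15
position: [0.5822, -0.3039, 0.3041]
tcp_rot: [-0.001, 1.0, -0.0, -0.001]
wrist_force: [-0.0, 0.3, 0.1]
width: 0.0942
```

Run:
```python
from h import *
shot('wrist','w1'); s=sense(); print(s['position'],s['t'])
```

```text
[ 0.58398754 -0.31160131  0.30113821] 2.2
```

View pics/w1.png

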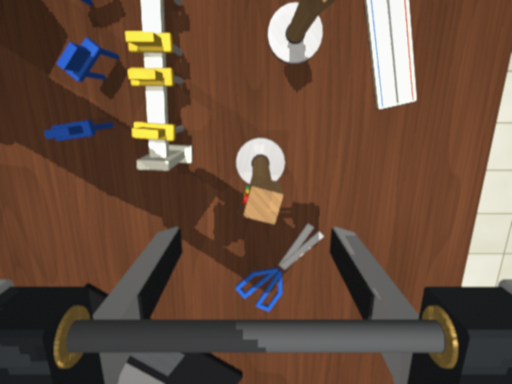

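The head is at about (264,205), yawed roughly 10–15°. I'll measure it by contour.

```bash
cat >> h.py <<'E'
def head(name,box,z=.22):
    im,_,_=load(name); x0,y0,x1,y1=box; c=im[y0:y1,x0:x1]
    hsv=cv2.cvtColor(c,cv2.COLOR_RGB2HSV); m=cv2.inRange(hsv,(8,60,150),(25,190,255))
    cs,_=cv2.findContours(m,cv2.RETR_EXTERNAL,cv2.CHAIN_APPROX_NONE); k=max(cs,key=cv2.contourArea)
    b=cv2.boxPoints(cv2.minAreaRect(k))+[x0,y0]
    P=np.array([plane(name,*q,z) for q in b]); d=P[1]-P[0]; 
    print('head px',b.round(1).tolist(),'ctr',P.mean(0).round(4),'sides',np.linalg.norm(d).round(4),np.linalg.norm(P[2]-P[1]).round(4),'yaw',(np.degrees(np.arctan2(d[1],d[0]))+45)%90-45)
    return b.mean(0)
E
python3 - <<'E'
from h import *
b=head('w1',(225,170,305,240)); 
print(tri([('w1',*b),('top0',405.1,179.3)]))
im,_,_=load('w1'); cv2.imwrite('pics/w1z.png',cv2.resize(im[120:250,200:340],None,fx=4,fy=4,interpolation=cv2.INTER_CUBIC)[:,:,::-1])
E
```

```text
head px [[239.6, 215.4], [247.4, 184.6], [283.4, 193.6], [275.6, 224.4]] ctr [ 0.5872 -0.3084  0.22  ] sides 0.0298 0.033 yaw -14.01213193207893
(array([ 0.58770029, -0.31898489,  0.18896989]), [np.float64(0.000592499529591331), np.float64(0.0005924995295914133)])
```

View pics/w1z.png

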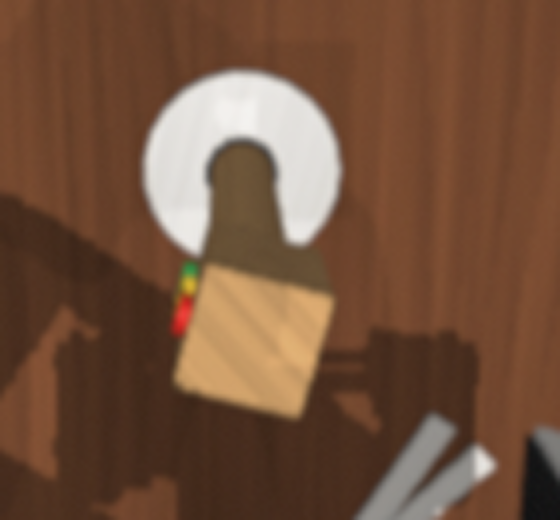

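Request:
apply_moves(commands=[[[0.13, 0.09, 0], -1.4, 1], [[0.13, 0.09, 0], -2.8, 1], [[0.13, 0.09, -1], -2.8, 1], [[0.13, 0.09, -2], -2.8, 1], [[0.13, 0.09, -3], -2.8, 1], [[0.13, 0.09, -4], -2.8, 1], [[0.13, 0.09, -4], -2.8, 1], [[0.13, 0.09, -4], -2.8, 0], [[0.13, 0.09, -4], -2.8, 0], [[0.13, 0.09, -4], -2.8, 0], [[0.13, 0.09, -4], -2.8, 0], [[0.13, 0.09, -4], -2.8, 0]], newtons=10)

```text
t: 3.2
position: [0.589, -0.3096, 0.1836]
tcp_rot: [0.002, 0.992, -0.125, 0.001]
wrist_force: [-0.1, 0.4, -0.3]
width: 0.064
```

Request:
apply_moves(commands=[[[0, 0, 0], 0, 0], [[0, 0, 0], 0, 0], [[0, 0, 0], 0, 0], [[0, 0, 0], 0, 0]])

```text
t: 3.53
position: [0.589, -0.3096, 0.1838]
tcp_rot: [0.002, 0.992, -0.125, 0.001]
wrist_force: [0.4, -0.0, 0.6]
width: 0.0377
```

Run:
```python
from h import *
shot('side','s1'); s=sense(); print(s['position'],s['t'],s['width'],s['wrist_force'])
```

```text
[ 0.58898998 -0.3095852   0.18364987] 3.5833 0.03346800527105565 [ 0.42905605 -0.26200562 -0.04994817]
```

View pics/s1.png

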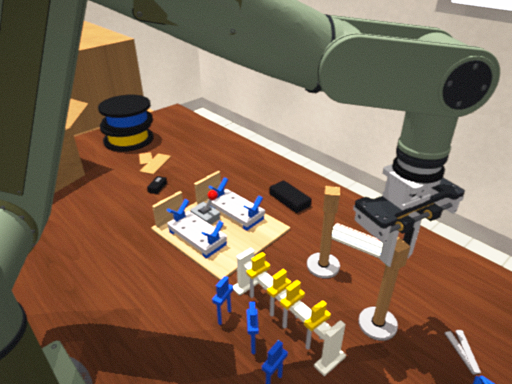

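Request:
apply_moves(commands=[[[0, 0, 0], 0, 0], [[0, 0, 0], 0, 0], [[0, 0, 1], 0, 0], [[0, 0, 2], 0, 0], [[-2, -0.8, 2], 1.4, 0], [[-4.3, -1.7, 2], 2.9, 0], [[-4.3, -1.7, 2], 2.9, 0], [[-4.3, -1.7, 2], 2.9, 0], [[-4.3, -1.7, 2], 2.9, 0]])

```text
t: 4.33
position: [0.4568, -0.3617, 0.2432]
tcp_rot: [0.002, 1.0, -0.001, -0.0]
wrist_force: [0.2, -0.1, -1.4]
width: 0.0302
```

Run:
```python
from h import *
shot('side','s2'); s=sense(); print(s['position'],s['t'],s['width'],s['wrist_force'],s['tcp_rot'])
for th in range(0,96,5):
    t=np.radians(th); print(th,((-38+38*np.cos(t)-202.4*np.sin(t))/30).round(2),((202.4*np.cos(t)+38*np.sin(t)-202.4)/30).round(2))
```

```text
[ 0.4588248  -0.36098718  0.24335994] 4.3833 0.029765001537727227 [ 0.28829993  0.36806983 -1.74128718] [ 1.90930519e-03  9.99997689e-01 -2.34230923e-04  9.59725312e-04]
0 0.0 0.0
5 -0.59 0.08
10 -1.19 0.12
15 -1.79 0.1
20 -2.38 0.03
25 -2.97 -0.1
30 -3.54 -0.27
35 -4.1 -0.49
40 -4.63 -0.76
45 -5.14 -1.08
50 -5.62 -1.44
55 -6.07 -1.84
60 -6.48 -2.28
65 -6.85 -2.75
70 -7.17 -3.25
75 -7.46 -3.78
80 -7.69 -4.33
85 -7.88 -4.9
90 -8.01 -5.48
95 -8.1 -6.07
```

View pics/s2.png

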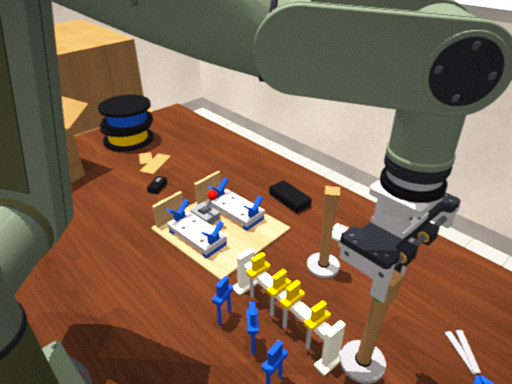

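Mast held (width 29.8). Lower it to foot contact, then tip in 10° steps toward −y.

Request:
apply_moves(commands=[[[0, 0, -0.7], 0, 0], [[0, 0, -1.4], 0, 0], [[0, 0, -2], 0, 0], [[0, 0, -2], 0, 0], [[0, 0, -2], 0, 0], [[0, 0, -2], 0, 0]])

```text
t: 4.88
position: [0.4599, -0.3608, 0.1837]
tcp_rot: [0.002, 1.0, 0.0, 0.001]
wrist_force: [-0.4, 0.6, -1.8]
width: 0.0298
```

Request:
apply_moves(commands=[[[0, -0.59, 0.08], 0, 0], [[0, -1.19, 0.12], 0, 0], [[0, -1.79, 0.1], 0, 0], [[0, -2.38, 0.03], 0, 0], [[0, -2.97, -0.1], 0, 0], [[0, -3.54, -0.27], 0, 0], [[0, -4.1, -0.49], 0, 0], [[0, -4.63, -0.76], 0, 0], [[0, -5.14, -1.08], 0, 0], [[0, -5.14, -1.08], 0, 0]])

```text
t: 5.72
position: [0.4611, -0.5226, 0.1578]
tcp_rot: [0.009, 1.0, -0.001, 0.004]
wrist_force: [-2.8, -0.9, 10.9]
width: 0.0296
```

Run:
```python
from h import *
shot('side','s3'); s=sense(); print(s['position'],s['t'],s['width'],s['wrist_force'],s['tcp_rot'])
```

```text
[ 0.46129317 -0.52129543  0.15787249] 5.7667 0.029651595975285265 [-2.40525196 -1.68328415 10.38317818] [ 8.25574762e-03  9.99959483e-01 -3.61253616e-04  3.57003201e-03]
```

View pics/s3.png

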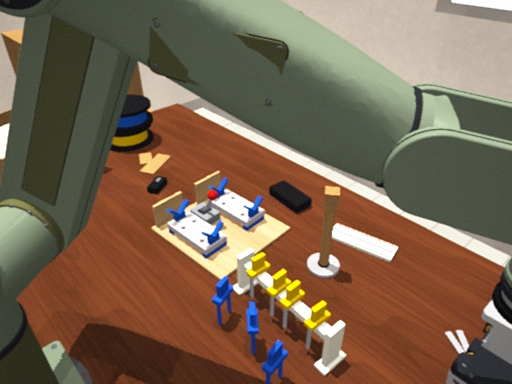

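Run:
```python
from h import *
a=shot('wrist','w3'); b=shot('top','t3')
cv2.imwrite('pics/c3.png',np.hstack([cv2.resize(a,(400,300)),cv2.resize(b[130:310,290:512],(400,300))])[:,:,::-1])
```

```text
(no output)
```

View pics/c3.png

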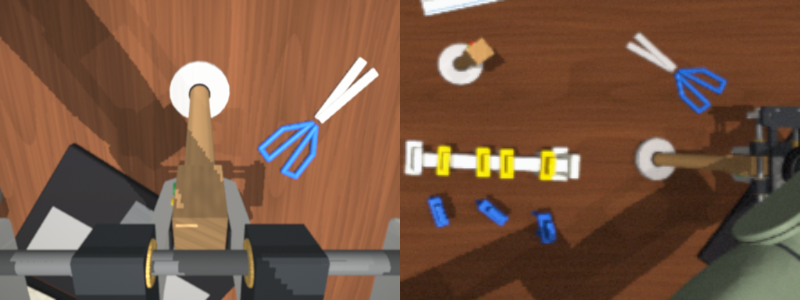

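Run:
```python
from h import *
print(plane('t3',431.5,224.8,.01), plane('w3',199*1.28,92*1.28,.015))
```

```text
[ 0.46024754 -0.4570062   0.01      ] [ 0.46116017 -0.45489704  0.015     ]
```

The foot slid while pads gripped too stiffly: the tilt is only about 19° and the head slipped through the pads. I'll stand it up again and re-grip lightly near the head's top.

Request:
apply_moves(commands=[[[0, 0, 0.3], 0, 0], [[0, 0.8, 0.4], 0, 0], [[0, 1.5, 0.4], 0, 0], [[0, 2.0, 0.4], 0, 0], [[0, 2.1, 0.4], 0, 0], [[0, 2.1, 0.4], 0, 0]], newtons=3)

```text
t: 6.37
position: [0.4623, -0.4565, 0.171]
tcp_rot: [0.008, 1.0, 0.001, 0.004]
wrist_force: [0.4, -0.1, -2.2]
width: 0.0301
```

Run:
```python
from h import *
a=shot('wrist','w4'); b=shot('top','t4')
cv2.imwrite('pics/c4.png',np.hstack([cv2.resize(a,(400,300)),cv2.resize(b[130:310,290:512],(400,300))])[:,:,::-1])
s=sense(); print(s['position'],s['t'],s['width'],s['wrist_force'],s['tcp_rot'])
```

```text
[ 0.46189253 -0.45803838  0.17066923] 6.4667 0.029898259033865823 [ 0.16579517 -0.50509695 -1.01439753] [8.67168080e-03 9.99955204e-01 1.86807059e-04 3.78918796e-03]
```

View pics/c4.png

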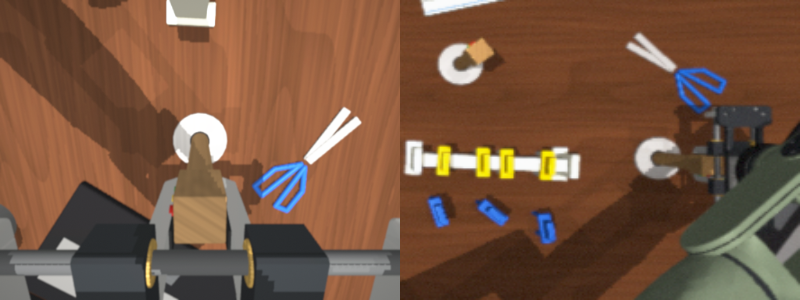

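Request:
apply_moves(commands=[[[0, 0, 0], 0, 0], [[0, 0, 0], 0, 0], [[0, 0.5, 0.6], 0, 0], [[0, 1.5, 0.6], 0, 0], [[0, 2.5, 0.6], 0, 0], [[0, 3.3, 0.6], 0, 0], [[0, 3.3, 0.5], 0, 0], [[0, 3.3, 0.2], 0, 0], [[0, 3.3, 0], 0, 0], [[0, 3.3, -0.1], 0, 0], [[0, 3.3, -0.2], 0, 0], [[0, 3.3, -0.2], 0, 0]], newtons=15)

```text
t: 7.47
position: [0.4612, -0.3595, 0.1632]
tcp_rot: [0.008, 1.0, -0.0, 0.003]
wrist_force: [-0.1, -0.2, -1.4]
width: 0.0299
```

Run:
```python
from h import *
shot('side','s5')
s=sense(); print(s['position'],s['t'],s['width'],s['wrist_force'],s['tcp_rot'])
```

```text
[ 0.46148145 -0.35959507  0.16382886] 7.5167 0.029775372626199333 [ 0.36761324 -0.52667638 -2.09198901] [ 8.24408130e-03  9.99960503e-01 -3.33472737e-04  3.30403180e-03]
```

View pics/s5.png

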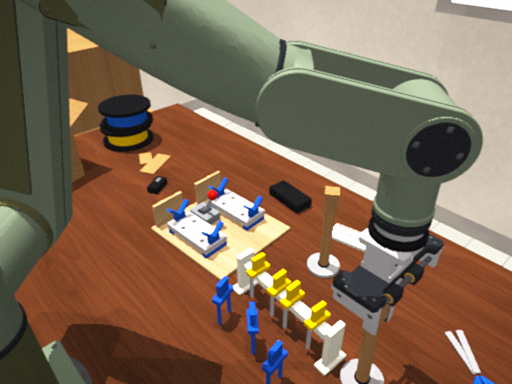

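Request:
apply_moves(commands=[[[0, 0, -0.1], 0, 0], [[0, 0, -0.2], 0, 0], [[0, 0, -0.2], 0, 0], [[0, 0, -0.2], 0, 0]])

```text
t: 7.85
position: [0.4624, -0.3623, 0.1609]
tcp_rot: [0.011, 1.0, -0.0, 0.005]
wrist_force: [-1.4, -1.6, 5.8]
width: 0.03
```

Request:
apply_moves(commands=[[[0, 0, -0.1], 0, 0], [[0, 0, -0.2], 0, 0], [[0, 0, -0.2], 0, 0], [[0, 0, -0.2], 0, 0]])

```text
t: 8.18
position: [0.4638, -0.3664, 0.1598]
tcp_rot: [0.016, 1.0, -0.0, 0.007]
wrist_force: [-2.1, -2.2, 10.9]
width: 0.0302
```

Request:
apply_moves(commands=[[[0, 0, 0.2], 0, 0.55], [[0, 0, 0.2], 0, 0.55], [[0, 0, 0.5], 0, 0.55], [[0, 0, 1.1], 0, 0.55], [[0, 0, 1.65], 0, 0.55], [[0, 0, 1.65], 0, 0.55], [[0, 0, 1.65], 0, 0.55]], newtons=3)

```text
t: 8.77
position: [0.4644, -0.3667, 0.2103]
tcp_rot: [0.016, 1.0, -0.0, 0.007]
wrist_force: [0.8, 0.6, -0.2]
width: 0.0517
```

Run:
```python
from h import *
shot('wrist','w6')
s=sense(); print(s['position'],s['t'],s['width'],s['wrist_force'],s['tcp_rot'])
```

```text
[ 0.46368414 -0.36610954  0.20895104] 8.8167 0.05175361209779544 [-0.17358109  0.25544002 -0.0039719 ] [ 1.54148811e-02  9.99860109e-01 -3.04383645e-04  6.48469625e-03]
```

View pics/w6.png

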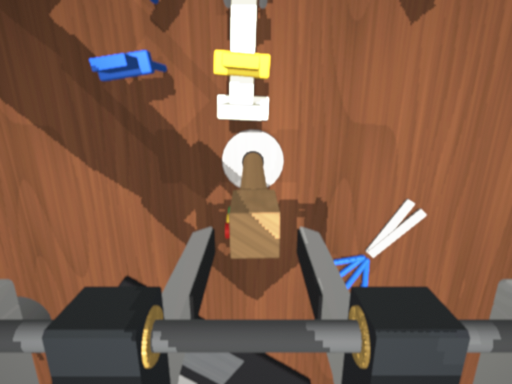

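Run:
```python
from h import *
im,_,_=load('w6'); cv2.imwrite('pics/w6z.png',cv2.resize(im[110:280,180:330],None,fx=4,fy=3.5,interpolation=cv2.INTER_CUBIC)[:,:,::-1])
for q in [(231,192),(279,192),(281,258),(231,258),(253,158),(281,222),(231,222)]: print(q,plane('w6',*q,.22).round(4),plane('w6',*q,.01).round(4))
print(proj('w6',[.4635,-.362,.22]))
```

```text
(231, 192) [ 0.4501 -0.3319  0.22  ] [ 0.4355 -0.3994  0.01  ]
(279, 192) [ 0.4774 -0.3321  0.22  ] [ 0.497  -0.3996  0.01  ]
(281, 258) [ 0.4796 -0.3745  0.22  ] [ 0.5021 -0.4953  0.01  ]
(231, 258) [ 0.4491 -0.3743  0.22  ] [ 0.4332 -0.4948  0.01  ]
(253, 158) [ 0.4626 -0.3124  0.22  ] [ 0.4638 -0.3553  0.01  ]
(281, 222) [ 0.479  -0.3506  0.22  ] [ 0.5007 -0.4414  0.01  ]
(231, 222) [ 0.4497 -0.3504  0.22  ] [ 0.4345 -0.441   0.01  ]
(np.float64(254.60696101025033), np.float64(239.71052634225885))
```

View pics/w6z.png

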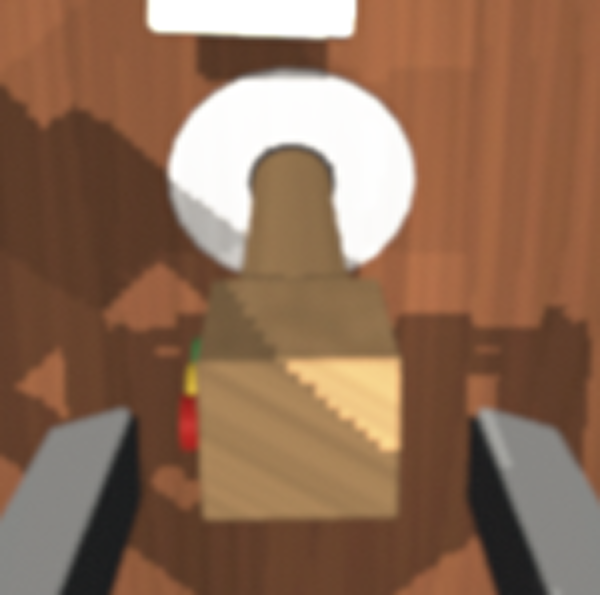

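Request:
apply_moves(commands=[[[0, 0.2, 0], 0, 0], [[0, 0.2, 0], 0, 0], [[0, 0.2, 0], 0, 0], [[0, 0.2, 0], 0, 0], [[0, 0.2, 0], 0, 0], [[0, 0.2, 0], 0, 0]], newtons=3)

```text
t: 9.32
position: [0.4634, -0.3598, 0.2081]
tcp_rot: [0.015, 1.0, -0.0, 0.006]
wrist_force: [0.8, 0.1, -1.0]
width: 0.03
```

Run:
```python
import numpy as np
for th in [5,8,10,14,18,24,30,34,44,54,60,64,74,84,90,93]:
    t=np.radians(th); print(th,((-38+38*np.cos(t)-215*np.sin(t))/30).round(2),((215*np.cos(t)+38*np.sin(t)-215)/30).round(2))
```

```text
5 -0.63 0.08
8 -1.01 0.11
10 -1.26 0.11
14 -1.77 0.09
18 -2.28 0.04
24 -3.02 -0.1
30 -3.75 -0.33
34 -4.22 -0.52
44 -5.33 -1.13
54 -6.32 -1.93
60 -6.84 -2.49
64 -7.15 -2.89
74 -7.81 -3.97
84 -8.26 -5.16
90 -8.43 -5.9
93 -8.49 -6.28
```

Request:
apply_moves(commands=[[[0, -1.01, 0.12], 0, 0], [[0, -2.28, 0.1], 0, 0], [[0, -3.6, -0.2], 0, 0], [[0, -4.8, -0.8], 0, 0], [[0, -5.8, -1.45], 0, 0], [[0, -6.32, -1.93], 0, 0], [[0, -6.32, -1.93], 0, 0]])

```text
t: 9.9
position: [0.4614, -0.5539, 0.1473]
tcp_rot: [0.016, 1.0, -0.002, 0.005]
wrist_force: [0.5, -2.3, 3.0]
width: 0.0302
```

```bash
cat >> h.py <<'E'
def duo(n,box=(290,130,512,310)):
    a=shot('wrist','w'+n); b=shot('top','t'+n); x0,y0,x1,y1=box
    cv2.imwrite(f'pics/c{n}.png',np.hstack([cv2.resize(a,(400,300)),cv2.resize(b[y0:y1,x0:x1],(400,300))])[:,:,::-1])
    s=sense(); print(s['position'].round(4),s['t'],s['width'],s['wrist_force'].round(1),s['tcp_rot'].round(4))
E
python3 -c "
from h import *
duo('7')"
```

```text
[ 0.463  -0.5509  0.15  ] 10.0 0.03007556551463891 [0.8 0.2 1.3] [ 0.0151  0.9999 -0.0012  0.0062]
```

View pics/c7.png

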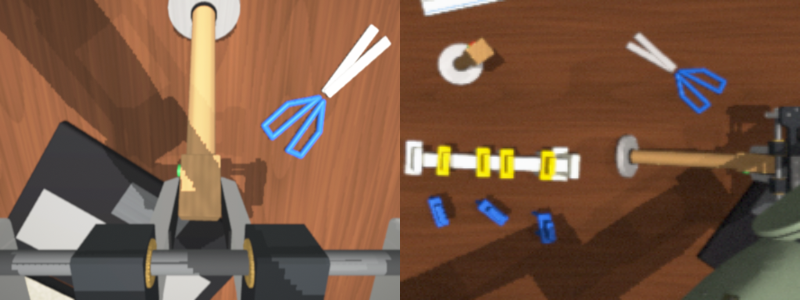

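The foot stayed put and the tilt is now about 54°. Continue down to about 92°.

Request:
apply_moves(commands=[[[0, -0.45, -0.5], 0, 0], [[0, -0.83, -0.96], 0, 0], [[0, -1.2, -1.5], 0, 0], [[0, -1.49, -2.04], 0, 0], [[0, -1.75, -2.6], 0, 0], [[0, -1.94, -3.23], 0, 0], [[0, -2.05, -3.7], 0, 0], [[0, -2.11, -4.0], 0, 0], [[0, -2.15, -4.2], 0, 0], [[0, -2.15, -4.2], 0, 0]])

```text
t: 10.83
position: [0.4628, -0.6138, 0.0223]
tcp_rot: [0.014, 1.0, -0.001, 0.006]
wrist_force: [-0.1, 0.9, -0.7]
width: 0.03
```

```bash
python3 -c "
from h import *
duo('8')"
```

```text
[ 0.4633 -0.6144  0.0241] 10.9333 0.02991253091590943 [-1.2  0.8 -0.2] [ 1.450e-02  9.999e-01 -9.000e-04  6.100e-03]
```

View pics/c8.png

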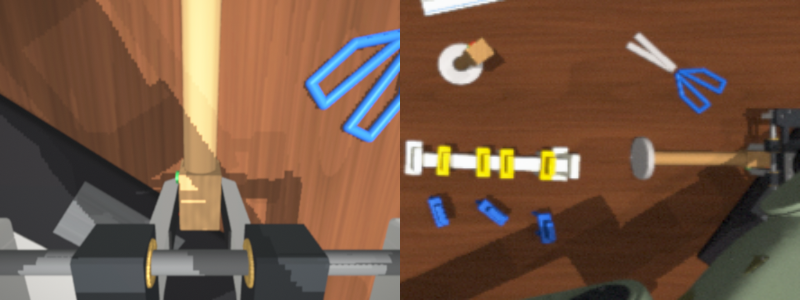

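Request:
apply_moves(commands=[[[0, 0, 0], 0, 1], [[0, 0, 0], 0, 1], [[0, 0, 0], 0, 1], [[0, 0, 1], 0, 1], [[0, 0.5, 2.5], 0, 1], [[0, 2, 4], 0, 1], [[0, 4, 5], 0, 1], [[0, 4.5, 5], 0, 1], [[0, 4.5, 5], 0, 1], [[0, 4.5, 5], 0, 1]])

```text
t: 11.77
position: [0.4654, -0.4768, 0.1791]
tcp_rot: [0.016, 1.0, 0.001, 0.008]
wrist_force: [0.3, 0.1, -0.6]
width: 0.0923
```

```bash
python3 -c "
from h import *
duo('9')"
```

```text
[ 0.4639 -0.4796  0.1758] 11.8667 0.09379015796520586 [ 0.  -0.5 -1. ] [ 1.590e-02  9.999e-01 -3.000e-04  6.800e-03]
```

View pics/c9.png

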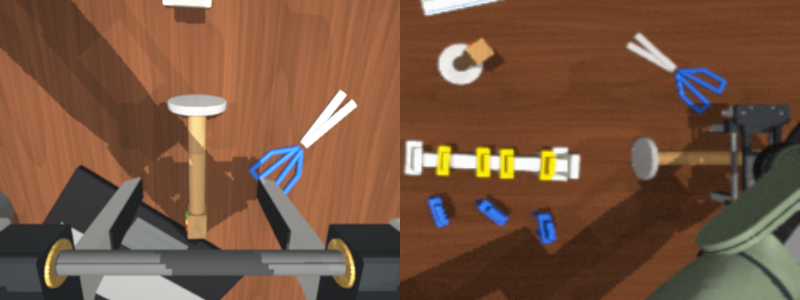

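Run:
```python
from h import *
im,_,_=load('w9'); cv2.imwrite('pics/w9z.png',cv2.resize(im[100:320,180:330],None,fx=4,fy=2.7,interpolation=cv2.INTER_CUBIC)[:,:,::-1])
```

```text
(no output)
```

View pics/w9z.png

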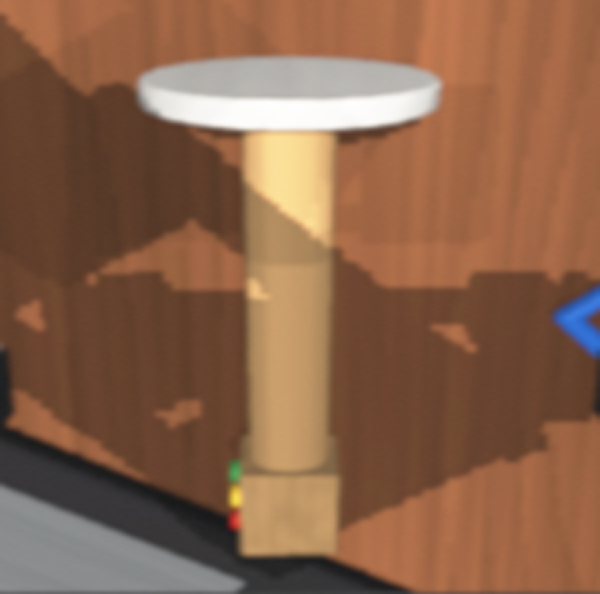

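Run:
```python
from h import *
print(plane('w9',252.3,131.5,.038),np.linalg.norm(plane('w9',214.5,131.5,.038)-plane('w9',290,131.5,.038)))
print(plane('w9',252.3,305.6,.03),plane('w9',252.5,240,.035))
# two-view height check of the foot (wrist vs top): rim's widest points in top
im,_,_=load('t9'); cv2.imwrite('pics/t9z.png',cv2.resize(im[195:260,410:490],None,fx=8,fy=8,interpolation=cv2.INTER_CUBIC)[:,:,::-1])
# jig geometry from top hole fit
H=np.array([[.6269,.1906],[.5904,.1885],[.6317,.1191],[.5952,.1172],[.4862,.1806],[.45,.1786],[.492,.1095],[.4549,.1067]])
L=np.array([[ 71-64,-70-18],[7,-52],[-65,-88],[-65,-52],[7,52],[7,88],[-65,52],[-65,88]])*1e-3
# L: model jig coords up to unknown x offset
Lc=L-L.mean(0);Hc=H-H.mean(0);U,S,V=np.linalg.svd(Lc.T@Hc);R=(U@V).T;print(R,np.degrees(np.arctan2(R[1,0],R[0,0])));t=H.mean(0)-R@L.mean(0)
print('res mm',((H-(L@R.T+t))*1e3).round(1).tolist())
for n,p in dict(near=(71,70),far=(71,-70),st1=(7,70),st2=(-65,70),st3=(7,-70),st4=(-65,-70)).items(): print(n,(R@np.array(p)*1e-3+t).round(4))
```

```text
[ 0.4639866  -0.42600955  0.038     ] 0.07659832756296046
[ 0.46392868 -0.64343843  0.03      ] [ 0.46417536 -0.54939021  0.035     ]
[[-0.07049956 -0.99751181]
 [ 0.99751181 -0.07049956]] 94.04268072043202
res mm [[0.7, -0.4], [0.2, 0.1], [0.5, -0.0], [-0.1, 0.6], [-0.3, -0.5], [-0.6, 0.0], [0.4, 0.2], [-0.8, -0.0]]
near [0.464  0.2437]
far [0.6037 0.2535]
st1 [0.4685 0.1798]
st2 [0.4736 0.108 ]
st3 [0.6082 0.1897]
st4 [0.6133 0.1179]
```

View pics/t9z.png

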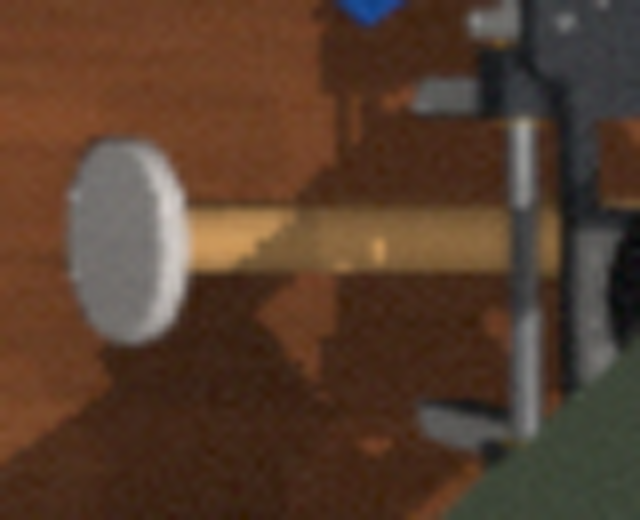

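Run:
```python
from h import *
print(tri([('w9',252.3,131.5),('t9',425.4,224.6)]))
```

```text
(array([ 0.46316918, -0.42484204,  0.0465952 ]), [np.float64(0.0007855429955041064), np.float64(0.0007855429955040956)])
```

Foot underside is at (0.464,−0.426), the head points −y, and the length checks at 217 mm. The hole fit residual is under 1 mm, giving the far cradle at (0.604,0.2535) and jig yaw 94.0°. Next I grasp 57 mm from the foot.

Request:
apply_moves(commands=[[[0, -0.1, -1.4], 0, 0.8], [[0, -0.1, -2.8], 0, 0.7], [[0, -0.1, -4.1], 0, 0.7], [[0, -0.1, -5.1], 0, 0.7], [[0, -0.1, -5.4], 0, 0.7], [[0, -0.1, -5.4], 0, 0.7], [[0, -0.1, -5.4], 0, 0], [[0, -0.1, -5.4], 0, 0], [[0, -0.1, -5.4], 0, 0], [[0, -0.1, -5.4], 0, 0], [[0, -0.1, -5.4], 0, 0], [[0, -0.1, -5.4], 0, 0]], newtons=25)

```text
t: 12.87
position: [0.4645, -0.4832, 0.0151]
tcp_rot: [0.017, 1.0, -0.0, 0.007]
wrist_force: [0.3, 0.6, 1.4]
width: 0.029
```

Request:
apply_moves(commands=[[[0, 0, 0], 0, 0], [[0, 0, 0], 0, 0], [[0, 0, 0.4], 0, 0], [[0, 0, 1.2], 0, 0], [[0, 0, 2.4], 0, 0], [[0, 0, 3.6], 0, 0], [[0, 0, 4.8], 0, 0], [[0, 0, 6.2], 0, 0], [[0, 0, 6.2], 0, 0], [[0, 0, 6.2], 0, 0]])

```text
t: 13.7
position: [0.466, -0.4851, 0.2063]
tcp_rot: [0.02, 1.0, -0.0, 0.01]
wrist_force: [-0.7, -0.0, -2.3]
width: 0.0232
```

```bash
python3 -c "
from h import *
duo('10')"
```

```text
[ 0.4638 -0.4822  0.1999] 13.8 0.02338376399033739 [-0.2 -0.2 -1.5] [ 1.570e-02  9.999e-01 -1.000e-04  6.700e-03]
```

View pics/c10.png

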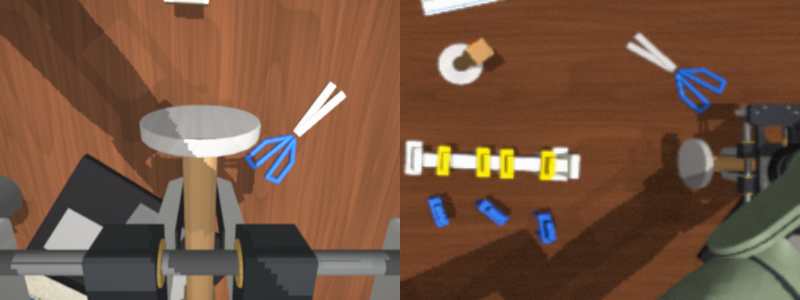

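Request:
apply_moves(commands=[[[0, 1, 0], 0, 0], [[0, 2.3, 0], 0, 0], [[0, 3.6, 0], 0, 0], [[0, 4.9, 0], 0, 0], [[0, 6.2, 0], 0, 0], [[0, 7.5, 0], 0, 0], [[0, 8.8, 0], 0, 0], [[0, 10.1, 0], 0, 0], [[0, 11.4, 0], 0, 0], [[0, 12.7, 0], 0, 0], [[0, 14, 0], 0, 0], [[0, 15, 0], 0, 0]])

```text
t: 14.8
position: [0.4609, -0.029, 0.1968]
tcp_rot: [0.015, 1.0, 0.0, 0.004]
wrist_force: [1.2, 1.2, -2.0]
width: 0.0231
```

Request:
apply_moves(commands=[[[0, 1, 0], 0, 0], [[0, 2.2, 0], 0, 0], [[0.6, 3.3, 0], 0, 0], [[1.3, 4.4, 0], 0, 0], [[2.2, 5.4, 0], 0.4, 0], [[3.2, 6.4, 0], 0.8, 0], [[4.1, 7.3, 0], 0.8, 0], [[4.7, 7.6, 0], 0.8, 0], [[4.7, 7.6, 0], 0.8, 0], [[4.7, 7.6, 0], 0.8, 0]])

```text
t: 15.63
position: [0.6002, 0.199, 0.1928]
tcp_rot: [0.015, 0.999, 0.036, 0.001]
wrist_force: [0.1, -0.5, -2.0]
width: 0.0235
```

Run:
```python
from h import *
shot('side','s11'); duo('11',(170,120,320,270))
```

```text
[0.6001 0.198  0.195 ] 15.7833 0.023078205106484975 [-1.1  0.  -1.3] [0.0148 0.9993 0.035  0.0021]
```

View pics/c11.png

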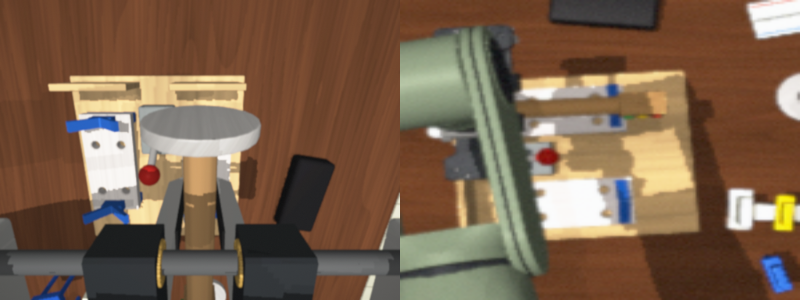

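View pics/s11.png

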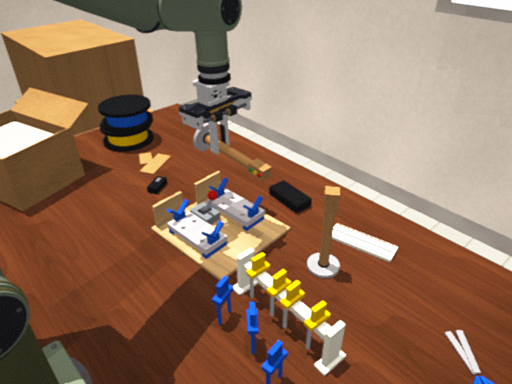

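Request:
apply_moves(commands=[[[0.25, 0, -0.3], 0, 0], [[0.25, 0, -1.2], 0, 0], [[0.25, 0, -2.2], 0, 0], [[0.25, 0, -3.2], 0, 0], [[0.25, 0, -3.7], 0, 0], [[0.25, 0, -3.7], 0, 0], [[0.25, 0, -3.7], 0, 0]])

```text
t: 16.37
position: [0.6064, 0.1971, 0.0827]
tcp_rot: [0.015, 0.999, 0.035, 0.001]
wrist_force: [0.8, -0.1, -1.7]
width: 0.0233
```

Run:
```python
from h import *
im=shot('side','s12'); duo('12',(170,120,320,270))
cv2.imwrite('pics/s12z.png',cv2.resize(im[130:280,140:300],None,fx=4,fy=4,interpolation=cv2.INTER_CUBIC)[:,:,::-1])
```

```text
[0.6094 0.1981 0.0864] 16.5167 0.023069082733470116 [-0.2 -0.3 -0. ] [0.0145 0.9993 0.0347 0.0043]
```

View pics/c12.png

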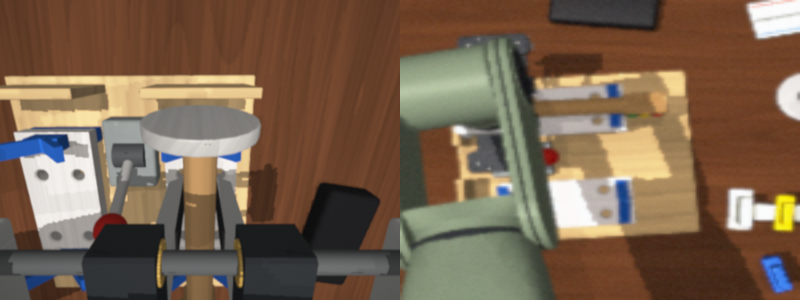

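View pics/s12z.png

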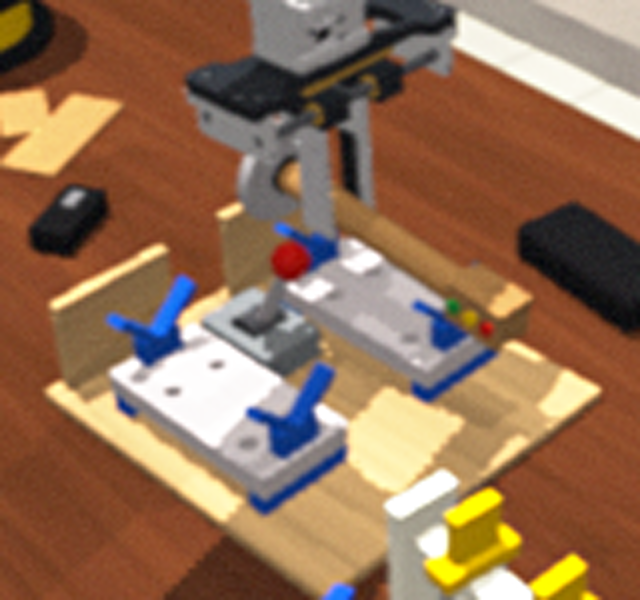

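Run:
```python
from h import *
for z in (.105,.11): print(plane('w12',140*1.28,128*1.28,z).round(4),plane('w12',260*1.28,128*1.28,z).round(4))
print(plane('w12',143*1.28,87*1.28,.08).round(4),plane('w12',262*1.28,87*1.28,.08).round(4),plane('w12',262*1.28,97*1.28,.08).round(4))
```

```text
[0.5647 0.248  0.105 ] [0.6439 0.2535 0.105 ]
[0.5659 0.2492 0.11  ] [0.6425 0.2546 0.11  ]
[0.5613 0.2727 0.08  ] [0.6477 0.2788 0.08  ] [0.6488 0.2717 0.08  ]
```

Request:
apply_moves(commands=[[[-0.03, 0, -0.2], 0, 0], [[-0.03, 0, -0.4], 0, 0], [[-0.03, 0, -0.6], 0, 0], [[-0.03, 0, -0.75], 0, 0], [[-0.03, 0, -0.75], 0, 0]])

```text
t: 16.93
position: [0.6081, 0.1982, 0.0628]
tcp_rot: [0.015, 0.999, 0.035, 0.004]
wrist_force: [0.6, 1.4, -1.2]
width: 0.0231
```

Request:
apply_moves(commands=[[[0, 0, -0.1], 0, 0], [[0, 0, -0.2], 0, 0], [[0, 0, -0.2], 0, 0.15], [[0, 0, -0.2], 0, 0.3], [[0, 0, -0.2], 0, 0.45], [[0, 0, -0.2], 0, 0.45], [[0, 0, -0.2], 0, 0.45]])

```text
t: 17.52
position: [0.6076, 0.1979, 0.0565]
tcp_rot: [0.015, 0.999, 0.035, 0.003]
wrist_force: [-0.5, 0.8, -0.2]
width: 0.0416
```

Request:
apply_moves(commands=[[[0, 0, 0.2], 0, 0.45], [[0, 0, 1], 0, 0.45], [[0, 0, 2.3], 0, 0.45], [[0, 0, 3.6], 0, 0.45], [[0, 0, 5], 0, 0.6], [[0, -1, 6], 0, 0.8], [[0, -2, 6], 0, 0.8], [[0, -2, 6], 0, 1], [[0, -2, 6], 0, 1]])

```text
t: 18.27
position: [0.6078, 0.1367, 0.2377]
tcp_rot: [0.015, 0.999, 0.034, 0.004]
wrist_force: [-0.7, 0.4, -0.5]
width: 0.0721
```

Run:
```python
from h import *
im=shot('side','s13'); duo('13',(170,120,320,270))
cv2.imwrite('pics/s13z.png',cv2.resize(im[130:280,140:300],None,fx=4,fy=4,interpolation=cv2.INTER_CUBIC)[:,:,::-1])
```

```text
[0.6068 0.1386 0.2354] 18.4167 0.08431610980597244 [-0.1  0.3  0.5] [0.0145 0.9993 0.0352 0.0022]
```

View pics/c13.png

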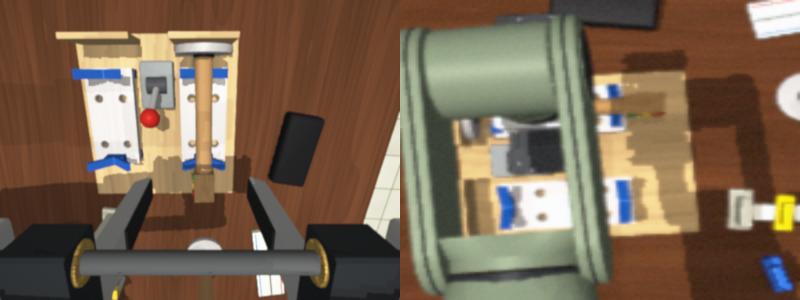

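View pics/s13z.png

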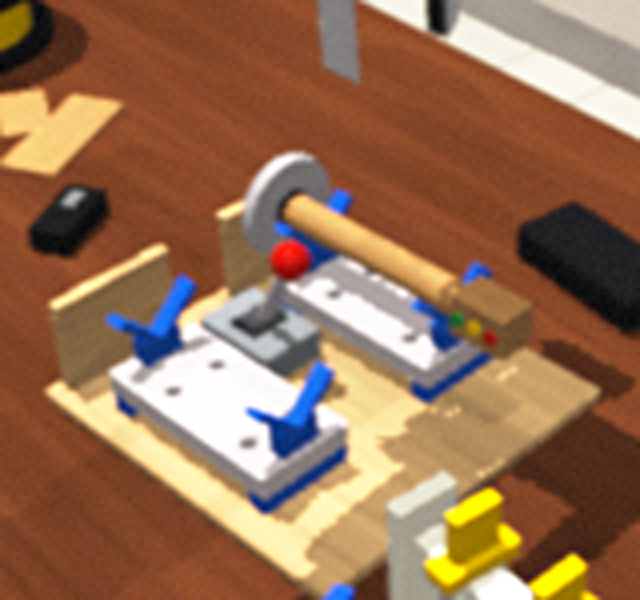

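Mast2 is seated in the far cradle with its foot in the gap. Next is mast1; I'll look from above first.

Request:
apply_moves(commands=[[[0, 0, 1], 0, 1], [[0, -1, 2.2], 0, 1], [[0.2, -2.2, 2.2], 0, 1], [[0.4, -3.5, 2.2], 0, 1], [[0.6, -4.8, 2.2], 0, 1], [[0.8, -6.1, 2.2], 0, 1], [[0.9, -7.4, 2.2], 0, 1], [[0.9, -8.8, 2.2], 0, 1], [[0.9, -8.8, 2.2], 0, 1], [[0.9, -8.8, 2.2], 0, 1]])

```text
t: 19.25
position: [0.6334, -0.1267, 0.2996]
tcp_rot: [0.014, 0.999, 0.034, 0.001]
wrist_force: [-0.3, -0.0, 0.6]
width: 0.0941
```

Run:
```python
from h import *
duo('14'); head('w14',(225,170,305,240))
im,_,_=load('w14'); cv2.imwrite('pics/w14z.png',cv2.resize(im[120:260,200:340],None,fx=4,fy=4,interpolation=cv2.INTER_CUBIC)[:,:,::-1])
```

```text
[ 0.6337 -0.124   0.3003] 19.35 0.09377154625915055 [-0.9 -0.2 -0.3] [0.0138 0.9993 0.0357 0.0014]
head px [[235.2, 195.2], [264.5, 176.5], [282.2, 204.4], [252.9, 223.0]] ctr [ 0.636  -0.1275  0.22  ] sides 0.0305 0.03 yaw 37.3648701858115
```

View pics/w14z.png

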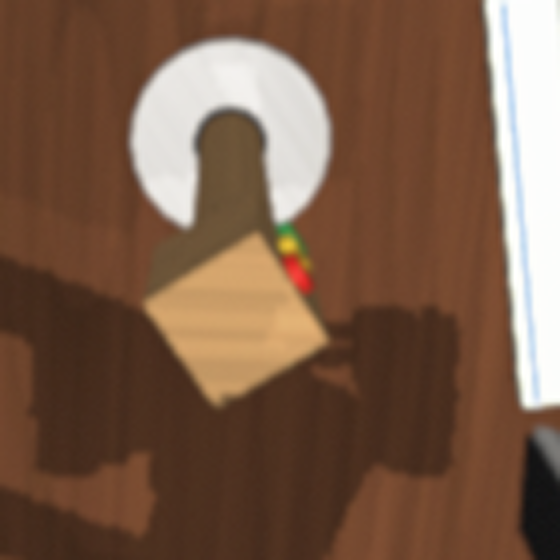

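Request:
apply_moves(commands=[[[0.08, -0.12, 0], 1.4, 1], [[0.08, -0.12, 0], 2.8, 1], [[0.08, -0.12, 0], 4.2, 1], [[0.08, -0.12, 0], 5.6, 1], [[0.08, -0.12, 0], 6.65, 1], [[0.08, -0.12, -0.9], 6.65, 1], [[0.08, -0.12, -1.9], 6.65, 1], [[0.08, -0.12, -2.9], 6.65, 1], [[0.08, -0.12, -3.8], 6.65, 1], [[0.08, -0.12, -3.8], 6.65, 0.8], [[0.08, -0.12, -3.8], 6.65, 0.4], [[0.08, -0.12, -3.8], 6.65, 0]], newtons=12)

```text
t: 20.35
position: [0.6373, -0.1264, 0.1881]
tcp_rot: [0.013, 0.947, 0.321, 0.006]
wrist_force: [1.1, -0.5, 0.5]
width: 0.0769
```

Request:
apply_moves(commands=[[[0, 0, 0], 0, 0], [[0, 0, 0], 0, 0], [[0, 0, 0], 0, 0], [[0, 0, 0], 0, 0], [[0, 0, 0], 0, 0], [[0, 0, 0], 0, 0], [[0, 0, 0], 0, 0], [[0, 0, 0.6], 0, 0], [[0, 0, 1.5], 0, 0], [[0, 0, 1.5], 0, 0], [[0, 0, 1.5], 0, 0]])

```text
t: 21.27
position: [0.6385, -0.1269, 0.2347]
tcp_rot: [0.015, 0.947, 0.321, 0.008]
wrist_force: [0.1, 0.6, -1.5]
width: 0.0298
```

Run:
```python
from h import *
duo('15')
```

```text
[ 0.6365 -0.1262  0.2315] 21.3667 0.029795343101857743 [ 0.8  1.1 -1.4] [0.0128 0.947  0.3211 0.0054]
```

View pics/c15.png

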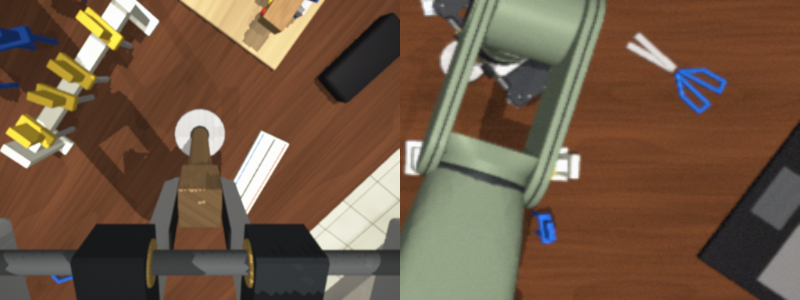

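Request:
apply_moves(commands=[[[0, -1, 0], -0.8, 0], [[0, -2.2, 0], -2, 0], [[0, -3.4, 0], -3.3, 0], [[0, -4.6, 0], -4.6, 0], [[0, -5.8, 0], -5.9, 0], [[0, -7, 0], -7, 0], [[-0.9, -7.8, 0], -7.5, 0], [[-2.1, -7.8, 0], -7.5, 0], [[-3.3, -7.8, 0], -7.5, 0], [[-4.5, -7.8, 0], -7.5, 0], [[-5.5, -7.8, 0], -7.5, 0], [[-5.7, -7.8, 0], -7.5, 0]])

```text
t: 22.37
position: [0.4601, -0.3591, 0.2286]
tcp_rot: [0.012, 1.0, -0.002, -0.002]
wrist_force: [0.1, 0.1, -1.6]
width: 0.0301
```

Request:
apply_moves(commands=[[[0, 0, 0], 0, 0], [[0, 0, -0.5], 0, 0], [[0, 0, -1.0], 0, 0], [[0, 0, -1.4], 0, 0], [[0, 0, -1.45], 0, 0], [[0, 0, -1.45], 0, 0], [[0, 0, -1.45], 0, 0.5], [[0, 0, -1.45], 0, 0.5], [[0, 0, -1.45], 0, 0.5], [[0, 0, -0.9], 0, 0.5], [[0, 0, -0.7], 0, 0.5], [[0, 0, -0.7], 0, 0.5]])

```text
t: 23.37
position: [0.4614, -0.3601, 0.2098]
tcp_rot: [0.013, 1.0, -0.002, -0.001]
wrist_force: [-0.2, -0.3, 0.8]
width: 0.047
```

Run:
```python
from h import *
duo('16')
```

```text
[ 0.4604 -0.3592  0.2079] 23.4667 0.0466843742961996 [ 0.6  0.3 -0.1] [ 0.0122  0.9999 -0.0017 -0.0017]
```

View pics/w16.png

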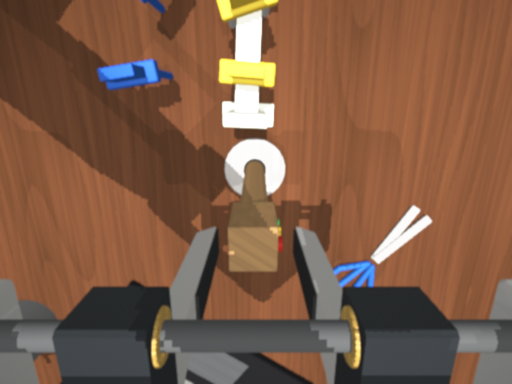

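Request:
apply_moves(commands=[[[0, -0.05, 0], 0, 0], [[0, -0.05, 0], 0, 0], [[0, -0.05, 0], 0, 0], [[0, -0.05, 0], 0, 0], [[0, -0.05, 0], 0, 0], [[0, -0.05, 0], 0, 0]], newtons=3)

```text
t: 23.97
position: [0.4601, -0.3605, 0.2073]
tcp_rot: [0.012, 1.0, -0.002, -0.002]
wrist_force: [0.1, 0.4, -1.5]
width: 0.0303
```

Request:
apply_moves(commands=[[[0, -1.01, 0.12], 0, 0], [[0, -2.28, 0.1], 0, 0], [[0, -3.6, -0.2], 0, 0], [[0, -4.8, -0.8], 0, 0], [[0, -5.8, -1.45], 0, 0], [[0, -6.32, -1.93], 0, 0], [[0, -6.32, -1.93], 0, 0]])

```text
t: 24.55
position: [0.4582, -0.5544, 0.1464]
tcp_rot: [0.013, 1.0, -0.004, -0.003]
wrist_force: [-0.6, -2.0, 2.2]
width: 0.0304
```

Run:
```python
from h import *
duo('17')
```

```text
[ 0.4598 -0.5513  0.149 ] 24.65 0.030228163883222133 [ 0.1 -2.   0.7] [ 0.0118  0.9999 -0.0025 -0.002 ]
```

View pics/c17.png

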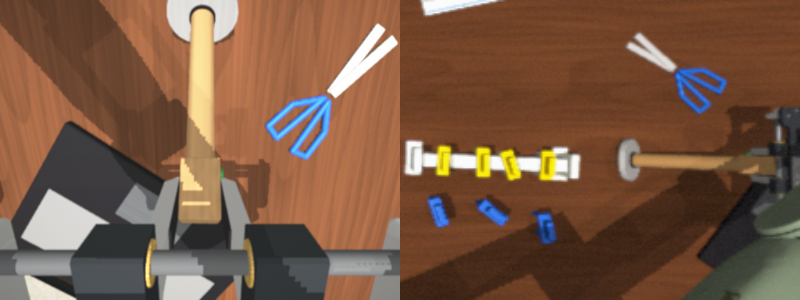

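Same success. One U-bolt on the rail has been disturbed (it sits rotated), which I'll handle later.

Request:
apply_moves(commands=[[[0, -0.45, -0.5], 0, 0], [[0, -0.83, -0.96], 0, 0], [[0, -1.2, -1.5], 0, 0], [[0, -1.49, -2.04], 0, 0], [[0, -1.75, -2.6], 0, 0], [[0, -1.94, -3.23], 0, 0], [[0, -2.05, -3.7], 0, 0], [[0, -2.11, -4.0], 0, 0], [[0, -2.15, -4.2], 0, 0], [[0, -2.15, -4.2], 0, 0]])

```text
t: 25.48
position: [0.4596, -0.6142, 0.0213]
tcp_rot: [0.01, 1.0, -0.002, -0.003]
wrist_force: [-0.8, 1.2, -0.1]
width: 0.0297
```

Request:
apply_moves(commands=[[[0, 0, 0], 0, 1], [[0, 0, 0], 0, 1], [[0, 0, 0], 0, 1], [[0, 0, 1], 0, 1], [[0, 0.5, 2.5], 0, 1], [[0, 2, 4], 0, 1], [[0, 4, 5], 0, 1], [[0, 4.5, 5], 0, 1], [[0, 4.5, 5], 0, 1], [[0, 4.5, 5], 0, 1]])

```text
t: 26.32
position: [0.4618, -0.4765, 0.1767]
tcp_rot: [0.012, 1.0, -0.0, -0.0]
wrist_force: [1.3, -1.8, 1.1]
width: 0.0924
```

Run:
```python
from h import *
duo('18')
im,_,_=load('w18'); cv2.imwrite('pics/w18z.png',cv2.resize(im[100:320,180:330],None,fx=4,fy=2.7,interpolation=cv2.INTER_CUBIC)[:,:,::-1])
```

```text
[ 0.4602 -0.4794  0.1733] 26.4167 0.09393553265615572 [ 0.4 -0.6 -0. ] [ 0.0119  0.9999 -0.0017 -0.0018]
```

View pics/w18z.png

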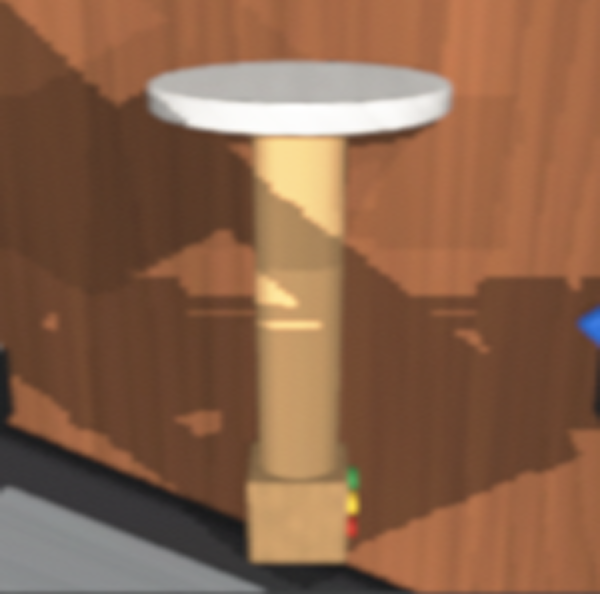

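Run:
```python
from h import *
print(plane('w18',254.9,133.3,.038),plane('w18',254.5,308.5,.03),plane('w18',254.9,240,.033))
```

```text
[ 0.46073757 -0.42624902  0.038     ] [ 0.46001786 -0.64349723  0.03      ] [ 0.46061299 -0.5475566   0.033     ]
```

Request:
apply_moves(commands=[[[0, -0.1, -1.4], 0, 0.8], [[0, -0.12, -2.8], 0, 0.7], [[0, -0.12, -4.1], 0, 0.7], [[0, -0.12, -5], 0, 0.7], [[0, -0.12, -5.3], 0, 0.7], [[0, -0.12, -5.3], 0, 0.7], [[0, -0.12, -5.3], 0, 0], [[0, -0.12, -5.3], 0, 0], [[0, -0.12, -5.3], 0, 0], [[0, -0.12, -5.3], 0, 0], [[0, -0.12, -5.3], 0, 0], [[0, -0.12, -5.3], 0, 0]], newtons=25)

```text
t: 27.42
position: [0.4608, -0.4835, 0.0156]
tcp_rot: [0.013, 1.0, -0.002, -0.001]
wrist_force: [-0.3, -0.5, 0.7]
width: 0.029
```

Request:
apply_moves(commands=[[[0, 0, 0], 0, 0], [[0, 0, 0], 0, 0], [[0, 0, 0.4], 0, 0], [[0, 0, 1.2], 0, 0], [[0, 0, 2.4], 0, 0], [[0, 0, 3.6], 0, 0], [[0, 0, 4.8], 0, 0], [[0, 0, 6.2], 0, 0], [[0, 0, 6.2], 0, 0], [[0, 0, 6.2], 0, 0]])

```text
t: 28.25
position: [0.4624, -0.4856, 0.207]
tcp_rot: [0.016, 1.0, -0.002, 0.002]
wrist_force: [-0.6, 0.4, -1.4]
width: 0.0234
```

Request:
apply_moves(commands=[[[0, 1, 0], 0, 0], [[0, 2.3, 0], 0, 0], [[0, 3.6, 0], 0, 0], [[0, 4.9, 0], 0, 0], [[0, 6.2, 0], 0, 0], [[0, 7.5, 0], 0, 0], [[0, 8.8, 0], 0, 0], [[0, 10.1, 0], 0, 0], [[0, 11.4, 0], 0, 0], [[0, 12.7, 0], 0, 0], [[0, 14, 0], 0, 0], [[0, 15, 0], 0, 0]])

```text
t: 29.25
position: [0.4601, -0.0325, 0.2048]
tcp_rot: [0.015, 1.0, -0.001, -0.001]
wrist_force: [1.7, 0.1, -1.7]
width: 0.0234
```

Request:
apply_moves(commands=[[[0, 1, 0], 0, 0], [[0, 2.2, 0], 0, 0], [[0.1, 3.4, 0], 0.4, 0], [[0.2, 4.6, 0], 0.8, 0], [[0.3, 5.8, 0], 0.8, 0], [[0.3, 6.8, 0], 0.8, 0], [[0.3, 7.3, 0], 0.8, 0], [[0.3, 7.3, -0.2], 0.8, 0], [[0.3, 7.3, -1.2], 0.8, 0], [[0.3, 7.3, -2.4], 0.8, 0], [[0.3, 7.3, -3.4], 0.8, 0], [[0.3, 7.3, -3.4], 0.8, 0]])

```text
t: 30.25
position: [0.4615, 0.1838, 0.0946]
tcp_rot: [0.017, 0.999, 0.034, -0.009]
wrist_force: [-1.7, -0.2, -2.1]
width: 0.0239
```

Run:
```python
from h import *
shot('side','s19'); duo('19',(170,120,320,270))
```

```text
[0.4691 0.1859 0.1029] 30.4 0.023317766277462022 [ 0.3  0.3 -0.6] [ 1.570e-02  9.993e-01  3.350e-02 -3.000e-04]
```

View pics/c19.png

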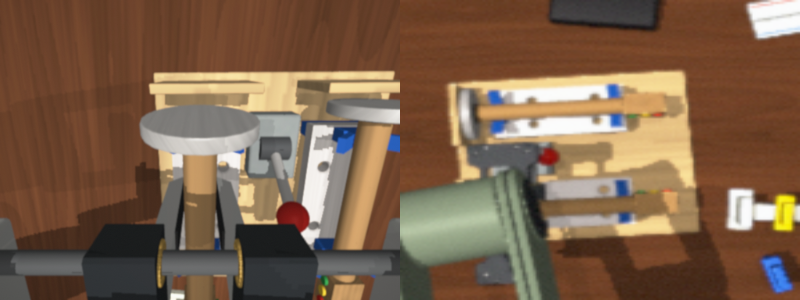

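Run:
```python
from h import *
a,b=plane('w19',140*1.28,127*1.28,.124),plane('w19',260*1.28,127*1.28,.124); print(a.round(4),b.round(4),((a+b)/2).round(4),np.linalg.norm(a-b))
print(plane('w19',150*1.28,84*1.28,.08).round(4),plane('w19',265*1.28,84*1.28,.08).round(4))
```

```text
[0.4225 0.2371 0.124 ] [0.4986 0.2425 0.124 ] [0.4606 0.2398 0.124 ] 0.0763024765686055
[0.4196 0.2614 0.08  ] [0.5087 0.2675 0.08  ]
```

Request:
apply_moves(commands=[[[0.05, 0.1, -0.3], 0, 0], [[0.05, 0.1, -0.6], 0, 0], [[0.05, 0.1, -0.9], 0, 0], [[0.05, 0.1, -1.15], 0, 0], [[0.05, 0.1, -1.3], 0, 0], [[0.05, 0.1, -1.45], 0, 0], [[0.05, 0.1, -1.5], 0, 0.15], [[0.05, 0.1, -1.5], 0, 0.3], [[0.05, 0.1, -1.5], 0, 0.45], [[0.05, 0.1, -1.5], 0, 0.45], [[0.05, 0.1, -1.5], 0, 0.45], [[0.05, 0.1, -1.5], 0, 0.45]])

```text
t: 31.4
position: [0.4708, 0.1888, 0.058]
tcp_rot: [0.016, 0.999, 0.033, -0.0]
wrist_force: [0.1, 0.3, -0.7]
width: 0.0425
```

Request:
apply_moves(commands=[[[0, 0, 0.2], 0, 0.45], [[0, 0, 1], 0, 0.45], [[0, 0, 2.3], 0, 0.45], [[0, 0, 3.6], 0, 0.45], [[0, 0, 5], 0, 0.6], [[0.5, -1, 6], 0, 0.8], [[1, -2, 6.5], 0, 0.8], [[1.5, -2, 6.5], 0, 1], [[2, -2, 6.5], 0, 1], [[2, -2, 6.5], 0, 1], [[2, -2, 6.5], 0, 1]])

```text
t: 32.32
position: [0.5308, 0.1286, 0.253]
tcp_rot: [0.016, 0.999, 0.033, -0.0]
wrist_force: [-0.3, 0.2, -0.7]
width: 0.0853
```

Run:
```python
from h import *
shot('side','s20'); duo('20',(170,120,320,270))
```

```text
[0.5297 0.1292 0.2526] 32.4667 0.09304447083716703 [-0.4  0.5 -0.2] [ 1.570e-02  9.993e-01  3.380e-02 -8.000e-04]
```

View pics/w20.png

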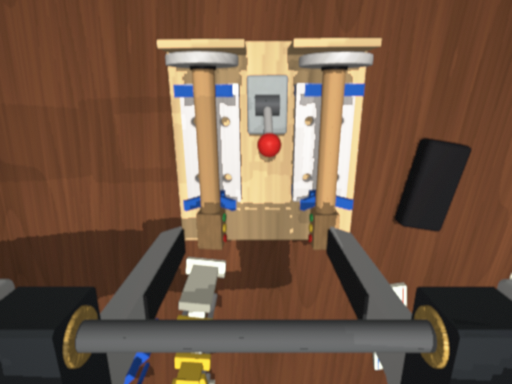

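View pics/s20.png

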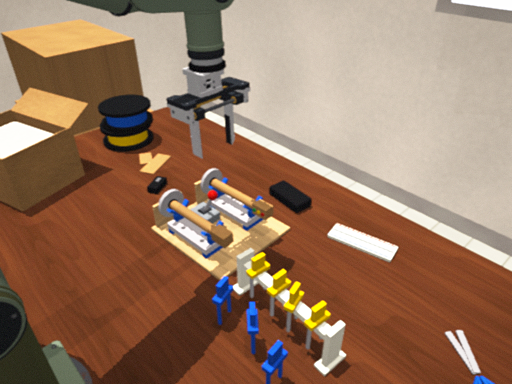

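Both masts are seated. Next I cross-check the hole positions from wrist view w13 (near plate fully visible) against the top-camera fit, and check the resting masts.

Run:
```python
from h import *
pred=dict(a=(.4862,.1806),b=(.45,.1786),c=(.492,.1095),d=(.4549,.1067))
for n in ('w13',):
    im,_,_=load(n); g=cv2.cvtColor(im,cv2.COLOR_RGB2GRAY)
    for k,p in pred.items():
        u,v=proj(n,[*p,.04]); x0,y0=int(u)-11,int(v)-11; c=g[y0:y0+23,x0:x0+23].astype(float)
        m=(c<np.percentile(c,60)-45).astype(np.uint8); nn,l,st,ce=cv2.connectedComponentsWithStats(m)
        print(k,(round(u,1),round(v,1)),[(st[i,4],(ce[i]+[x0,y0]).round(1).tolist(),plane(n,*(ce[i]+[x0,y0]),.04)[:2].round(4).tolist()) for i in range(1,nn) if st[i,4]>8])
im,_,_=load('w20'); cv2.imwrite('pics/w20z.png',cv2.resize(im[30:260,150:390],None,fx=3.2,fy=2.6,interpolation=cv2.INTER_CUBIC)[:,:,::-1])
im,_,_=load('w13'); cv2.imwrite('pics/w13z.png',cv2.resize(im[30:260,60:330],None,fx=2.9,fy=2.6,interpolation=cv2.INTER_CUBIC)[:,:,::-1])
```

```text
a (np.float64(155.6), np.float64(126.1)) [(np.int32(86), [156.4, 125.8], [0.4871, 0.1809])]
b (np.float64(124.9), np.float64(125.7)) [(np.int32(92), [126.3, 125.9], [0.4516, 0.1784])]
c (np.float64(162.0), np.float64(184.0)) [(np.int32(71), [162.3, 184.2], [0.4924, 0.1093])]
d (np.float64(132.4), np.float64(184.2)) [(np.int32(78), [133.9, 184.4], [0.4568, 0.1066])]
```

View pics/w13z.png

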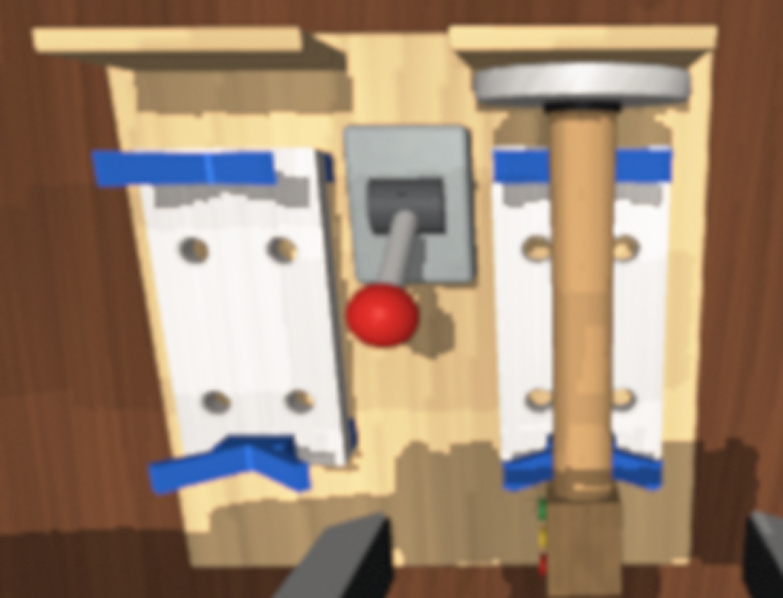

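View pics/w20z.png

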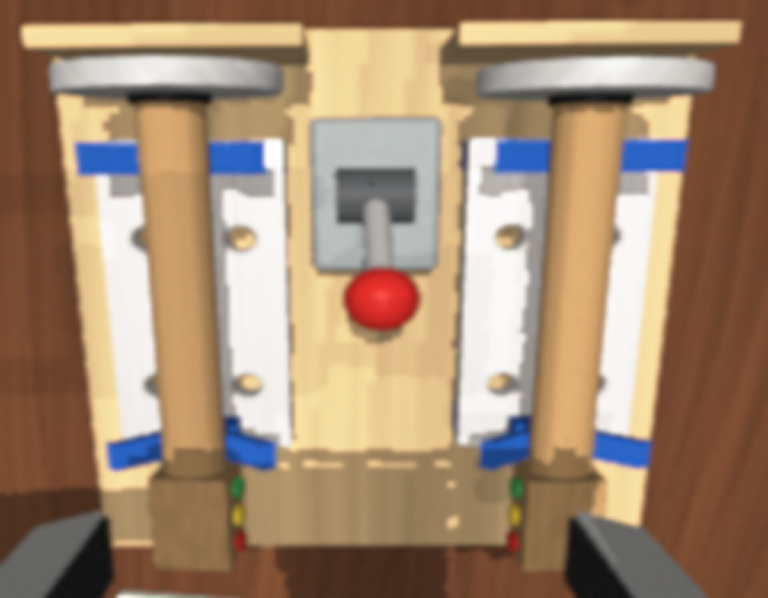

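Wrist and top hole estimates agree within about 1–1.5 mm. Next I look over the rail.

Request:
apply_moves(commands=[[[-0.2, -1, 0.6], -0.5, 1], [[-0.5, -2.2, 1.2], -1, 1], [[-0.8, -3.5, 1.6], -1.4, 1], [[-1.1, -4.8, 1.6], -1.4, 1], [[-1.4, -6.1, 1.6], -1.4, 1], [[-1.7, -7.4, 1.6], -1.4, 1], [[-2, -8.7, 1.6], -1.4, 1], [[-2.3, -10, 1.6], -1.4, 1], [[-2.3, -11.3, 1.6], -1.4, 1], [[-2.3, -12.3, 1.6], -1.4, 1], [[-2.3, -12.3, 1.6], -1.4, 1], [[-2.3, -12.3, 1.6], -1.4, 1]])

```text
t: 33.47
position: [0.46, -0.2402, 0.3001]
tcp_rot: [0.015, 0.999, -0.028, -0.002]
wrist_force: [0.0, 0.5, 0.7]
width: 0.0941
```

Run:
```python
from h import *
duo('21'); im,_,_=load('w21'); cv2.imwrite('pics/w21z.png',cv2.resize(im[0:290,130:330],None,fx=4,fy=2.05,interpolation=cv2.INTER_CUBIC)[:,:,::-1])
```

```text
[ 0.4605 -0.2385  0.3003] 33.5667 0.09410202091997276 [-0.8  0.2 -0.3] [ 0.0151  0.9995 -0.0268 -0.002 ]
```

View pics/w21.png

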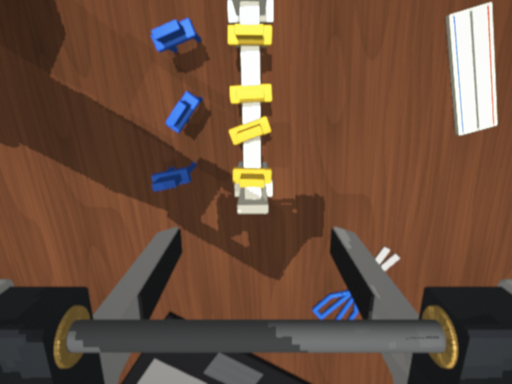

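Run:
```python
from h import *
im,_,_=load('w21'); cv2.imwrite('pics/w21z.png',cv2.resize(im[15:205,215:290],None,fx=8,fy=3.15,interpolation=cv2.INTER_CUBIC)[:,:,::-1])
```

```text
(no output)
```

View pics/w21z.png

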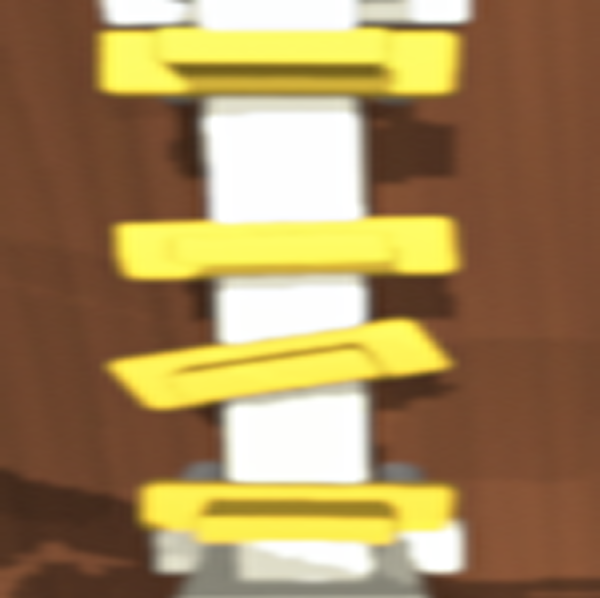

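Run:
```python
from h import *
print('D',plane('w21',252.5,183.3,.121)); 
for n,(u,v) in dict(A=(280,48),B=(285,245),C=(275,363)).items(): print(n,plane('w21',215+u/8,15+v/3.15,.121))
```

```text
D [ 0.45454558 -0.2545028   0.121     ]
A [ 0.46167994 -0.09036488  0.121     ]
B [ 0.45858495 -0.15158144  0.121     ]
C [ 0.45470584 -0.1917963   0.121     ]
```

Request:
apply_moves(commands=[[[-0.2, -0.5, -1], 0, 1], [[-0.2, -0.5, -2.2], 0, 0.6], [[-0.2, -0.5, -3.4], 0, 0.5], [[-0.2, -0.5, -3.4], 0, 0.5], [[-0.2, -0.5, -3.4], 0, 0.5], [[-0.2, -0.5, -3.4], 0, 0.5]])

```text
t: 34.07
position: [0.4558, -0.2531, 0.2004]
tcp_rot: [0.016, 1.0, -0.026, -0.001]
wrist_force: [0.6, -0.6, 0.8]
width: 0.0642
```

Run:
```python
from h import *
duo('22'); im,_,_=load('w22'); cv2.imwrite('pics/w22z.png',cv2.resize(im[120:300,180:330],None,fx=4,fy=3.3,interpolation=cv2.INTER_CUBIC)[:,:,::-1])
```

```text
[ 0.4565 -0.2542  0.2017] 34.1667 0.0561910953718848 [ 0.6  0.5 -0.2] [ 1.680e-02  9.995e-01 -2.620e-02  3.000e-04]
```

View pics/w22z.png

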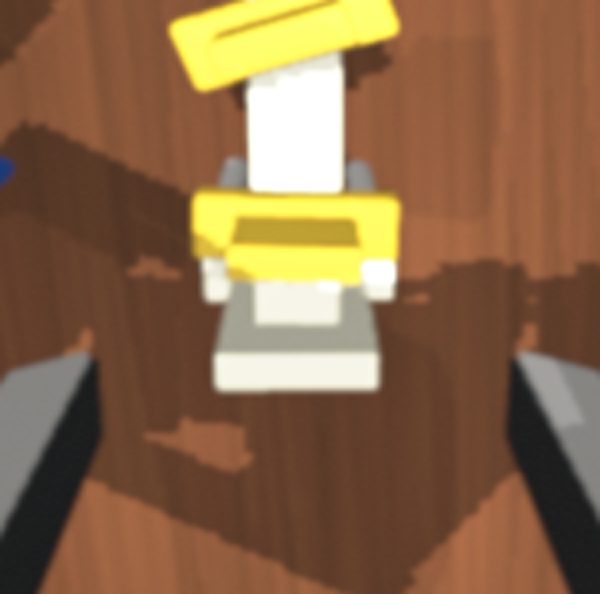

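Run:
```python
from h import *
p=plane('w22',253.6,200,.121);print(p)
a,b=plane('w22',180+226/4,120+246/3.3,.121),plane('w22',180+363/4,120+246/3.3,.121);print(np.linalg.norm(a-b),np.degrees(np.arctan2(*(b-a)[[1,0]])))
print(tri([('w22',253.6,200),('w21',252.5,183.3)]))
# saddle ends
a,b=plane('w22',180+192/4,120+200/3.3,.09),plane('w22',180+400/4,120+200/3.3,.09);print((a+b)/2,np.linalg.norm(a-b))
s=sense();q=s['tcp_rot'];print(2*np.degrees(np.arctan2(q[2],q[1])))
```

```text
[ 0.45375913 -0.25427085  0.121     ]
0.02991156571504396 -2.8819245975380827
(array([ 0.45401005, -0.25595104,  0.11607181]), [np.float64(0.0003825884109084279), np.float64(0.00038258841090831703)])
[ 0.45436701 -0.24530626  0.09      ] 0.05015286433444651
-3.0038315756574163
```

Request:
apply_moves(commands=[[[-0.08, 0, -1], 0, 0.55], [[-0.08, 0, -2.2], 0, 0.55], [[-0.08, 0, -3.2], 0, 0.55], [[-0.08, 0, -3.5], 0, 0.55], [[-0.08, 0, -3.5], 0, 0.55], [[-0.08, 0, -3.5], 0, 0], [[-0.08, 0, -3.5], 0, 0], [[-0.08, 0, -3.5], 0, 0], [[-0.08, 0, -3.5], 0, 0], [[-0.08, 0, -3.5], 0, 0], [[-0.08, 0, -3.5], 0, 0]], newtons=25)

```text
t: 35.08
position: [0.4555, -0.2553, 0.0989]
tcp_rot: [0.018, 0.999, -0.026, 0.002]
wrist_force: [-1.3, 0.0, 6.4]
width: 0.0298
```

Request:
apply_moves(commands=[[[0, 0, 0], 0, 0], [[0, 0, 0.5], 0, 0], [[0, 0, 1.3], 0, 0], [[0, 0, 2.4], 0, 0], [[0, 0, 3.6], 0, 0], [[0, 0, 4.6], 0, 0], [[0, 0, 4.6], 0, 0], [[0, 0, 4.6], 0, 0]])

```text
t: 35.75
position: [0.4568, -0.2563, 0.2395]
tcp_rot: [0.02, 0.999, -0.026, 0.004]
wrist_force: [-0.2, -0.3, -0.8]
width: 0.0294
```

Run:
```python
from h import *
duo('23')
```

```text
[ 0.4548 -0.2548  0.2357] 35.85 0.029838757155588643 [ 0.4 -0.  -1.4] [ 0.0174  0.9995 -0.0262  0.001 ]
```

View pics/c23.png

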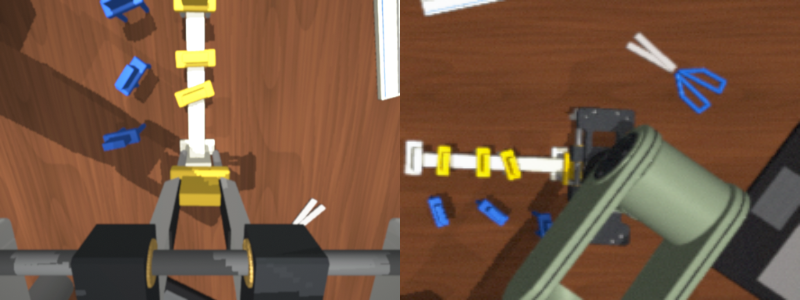

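Run:
```python
from h import *
im,_,_=load('w23'); cv2.imwrite('pics/w23z.png',cv2.resize(im[190:290,180:330],None,fx=5,fy=5,interpolation=cv2.INTER_CUBIC)[:,:,::-1])
```

```text
(no output)
```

View pics/w23z.png

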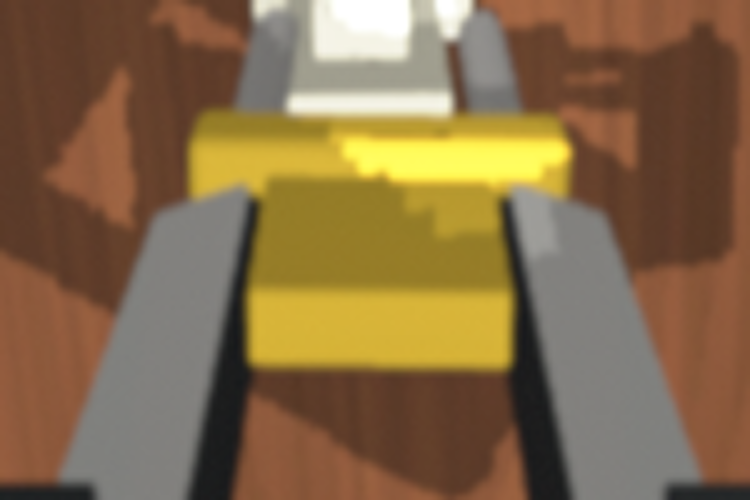

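Run:
```python
from h import *
_,T,K=load('w23')
def at(u,v,dep): return T[:3,:3]@np.array([(u-K[2])/K[0]*dep,(v-K[3])/K[1]*dep,dep])+T[:3,3]
tcp=np.array([.4548,-.2548,.2357])
a=at(180+380/5,190+290/5,309.3*30/53.6/1e3); print('tab top +y edge mid rel tcp',a-tcp)
b=at(180+381/5,190+137/5,309.3*50/75.6/1e3); print('saddle top +y edge rel tcp',b-tcp)
```

```text
tab top +y edge mid rel tcp [0.0022149  0.00445799 0.02585955]
saddle top +y edge rel tcp [ 0.00287933  0.00838683 -0.00868462]
```

U-bolt D is held; its tips are about 84 mm below the TCP and it is centred within about 1 mm. I'm carrying it to st4 (0.613,0.118), twisting +7°.

Request:
apply_moves(commands=[[[0.4, 1, 0.1], 0.3, 0], [[0.9, 2.2, 0.1], 0.7, 0], [[1.4, 3.4, 0.1], 1.1, 0], [[1.9, 4.6, 0.1], 1.4, 0], [[2.4, 5.8, 0.1], 1.4, 0], [[2.9, 7, 0.1], 1.4, 0], [[3.4, 8.2, 0.1], 1.4, 0], [[3.9, 9.4, 0.1], 1.4, 0], [[4.5, 10.6, 0.1], 1.4, 0], [[5, 11.8, 0.1], 1.4, 0], [[5.28, 12.45, 0.1], 1.4, 0], [[5.28, 12.45, 0.1], 1.4, 0]])

```text
t: 36.85
position: [0.6125, 0.1232, 0.2351]
tcp_rot: [0.016, 0.999, 0.038, -0.0]
wrist_force: [0.3, -0.6, -1.3]
width: 0.0297
```

Request:
apply_moves(commands=[[[0, 0, 0], 0, 0], [[0, 0, 0], 0, 0], [[0, 0, 0], 0, 0]])

```text
t: 37.1
position: [0.6113, 0.1221, 0.2333]
tcp_rot: [0.017, 0.999, 0.037, -0.002]
wrist_force: [0.3, 0.4, -0.5]
width: 0.0299
```

Run:
```python
from h import *
duo('24',(170,120,320,270)); im=shot('side','s24')
cv2.imwrite('pics/s24z.png',cv2.resize(im[120:270,150:310],None,fx=4,fy=4,interpolation=cv2.INTER_CUBIC)[:,:,::-1])
```

```text
[0.612  0.1219 0.2346] 37.2 0.029525075161361825 [ 0.4 -0.3 -0.6] [ 1.660e-02  9.992e-01  3.670e-02 -8.000e-04]
```

View pics/w24.png

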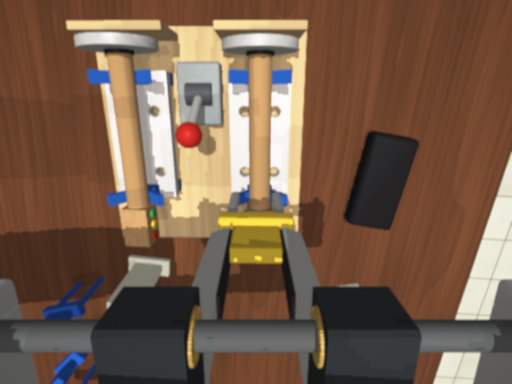

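View pics/s24z.png

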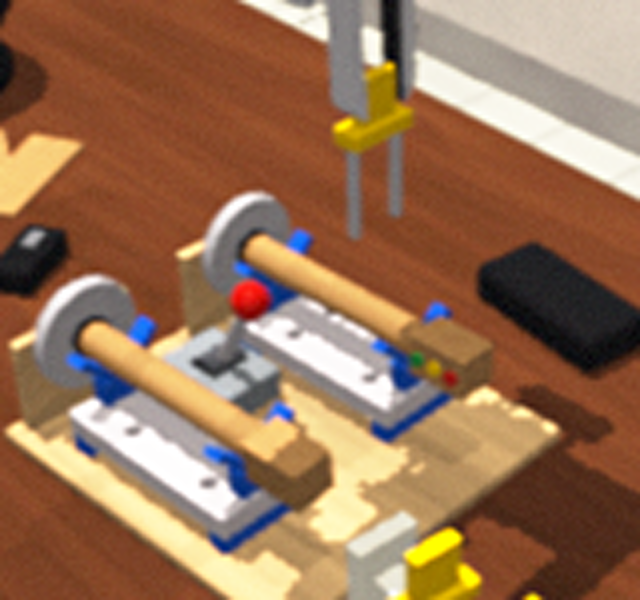

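Run:
```python
from h import *
pred=dict(s3f=(.6269,.1906),s3n=(.5904,.1885),s4f=(.6317,.1191),s4n=(.5952,.1172))
n='w24'; im,_,_=load(n)
for k,p in pred.items(): print(k,np.round(proj(n,[*p,.04]),1))
cv2.imwrite('pics/w24z.png',cv2.resize(im[95:195,215:305],None,fx=7,fy=6,interpolation=cv2.INTER_CUBIC)[:,:,::-1])
```

```text
s3f [274.6 111.7]
s3n [243.  111.1]
s4f [273.  171.9]
s4n [243.3 171.2]
```

View pics/w24z.png

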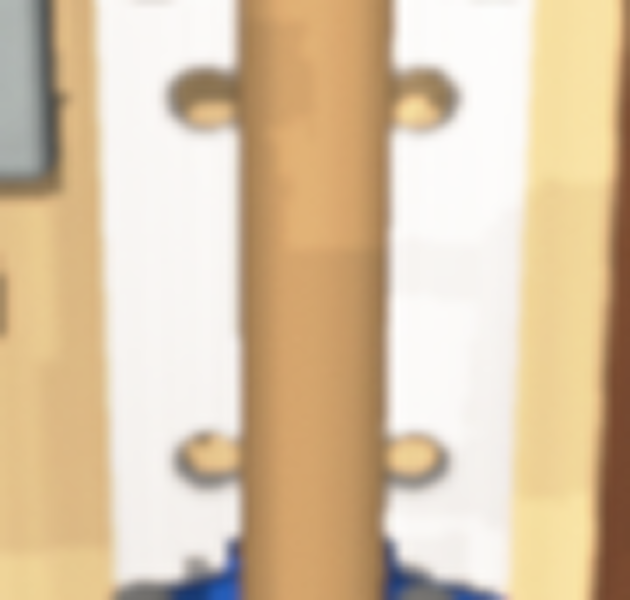

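Request:
apply_moves(commands=[[[0.04, -0.11, 0], 0, 0], [[0.04, -0.11, -0.5], 0, 0], [[0.04, -0.11, -1], 0, 0], [[0.04, -0.11, -1.5], 0, 0], [[0.04, -0.11, -1.8], 0, 0], [[0.04, -0.11, -1.8], 0, 0], [[0.04, -0.11, -1.8], 0, 0], [[0.04, -0.11, -1.8], 0, 0]])

```text
t: 37.92
position: [0.6142, 0.1184, 0.1821]
tcp_rot: [0.017, 0.999, 0.036, 0.0]
wrist_force: [0.6, 0.2, -0.9]
width: 0.0298
```

Run:
```python
from h import *
duo('25',(170,120,320,270)); im=shot('side','s25')
cv2.imwrite('pics/s25z.png',cv2.resize(im[150:250,180:310],None,fx=6,fy=6,interpolation=cv2.INTER_CUBIC)[:,:,::-1])
for i in range(3): print(sense()['position'])
```

```text
[0.6144 0.1186 0.1825] 38.0167 0.02975189667360043 [-1.2 -0.2 -1. ] [1.650e-02 9.992e-01 3.660e-02 8.000e-04]
[0.61429296 0.11867956 0.18239228]
[0.61429296 0.11867956 0.18239228]
[0.61429296 0.11867956 0.18239228]
```

View pics/w25.png

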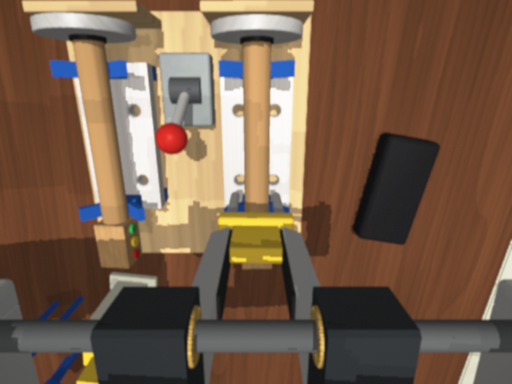

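View pics/s25z.png

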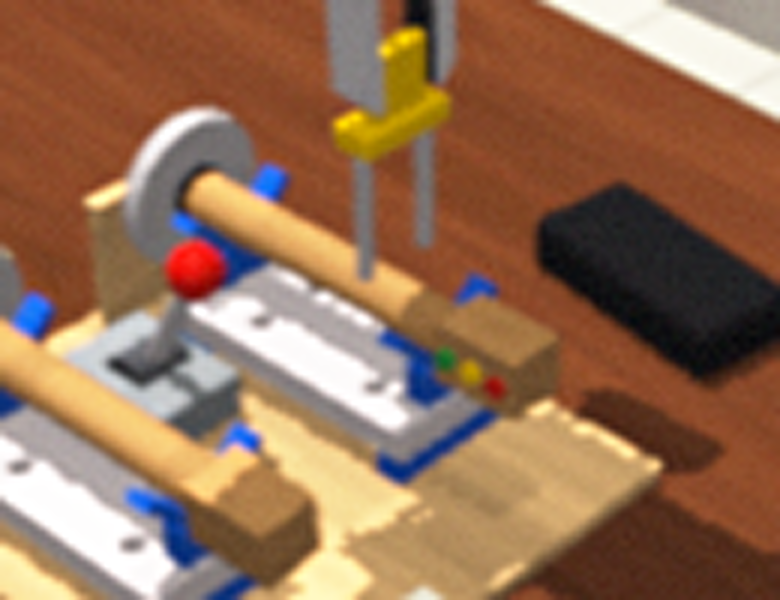

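Run:
```python
from h import *
n='s25'
for dz in (.083,.086):
  for s in (1,-1): print('tip',s,np.round(proj(n,[.6143-s*.018*.9975,.1178-s*.018*.0705,.1825-dz]),1))
print('hole s4n',np.round(proj(n,[.5952,.1172,.04]),1),'s3n',np.round(proj(n,[.5904,.1885,.04]),1))
# side line through near leg tip, at tip height -> world
for z in (.096,.1): print(plane(n,241,195.8,z),plane(n,250.7,190.3,z))
# holes st4 as seen by side
print(plane(n,180+376/6,150+387/6,.04),plane(n,180+262/6,150+321/6,.04))
```

```text
tip 1 [241.5 195.6]
tip -1 [251.3 189.7]
tip 1 [241.6 196.5]
tip -1 [251.3 190.6]
hole s4n [241.6 214.1] s3n [223.  203.1]
[0.59784106 0.12043704 0.096     ] [0.63261848 0.12165786 0.096     ]
[0.59420408 0.11614539 0.1       ] [0.6287528  0.11735818 0.1       ]
[0.59601711 0.11383488 0.04      ] [0.59046613 0.1857628  0.04      ]
```

Request:
apply_moves(commands=[[[-0.03, -0.02, -0.4], 0, 0], [[-0.03, -0.02, -0.8], 0, 0], [[-0.03, -0.02, -1.2], 0, 0], [[-0.03, -0.02, -1.5], 0, 0], [[-0.03, -0.02, -1.7], 0, 0], [[-0.03, -0.02, -1.7], 0, 0], [[-0.03, -0.02, -1.7], 0, 0]])

```text
t: 38.65
position: [0.6125, 0.118, 0.1304]
tcp_rot: [0.017, 0.999, 0.037, -0.001]
wrist_force: [0.4, 0.0, -0.7]
width: 0.03
```

Run:
```python
from h import *
duo('26',(170,120,320,270)); im=shot('side','s26')
cv2.imwrite('pics/s26z.png',cv2.resize(im[150:250,180:310],None,fx=6,fy=6,interpolation=cv2.INTER_CUBIC)[:,:,::-1])
```

```text
[0.613  0.1181 0.1313] 38.75 0.029503185297512276 [-0.7 -0.4 -0.6] [1.650e-02 9.992e-01 3.670e-02 2.000e-04]
```

View pics/w26.png

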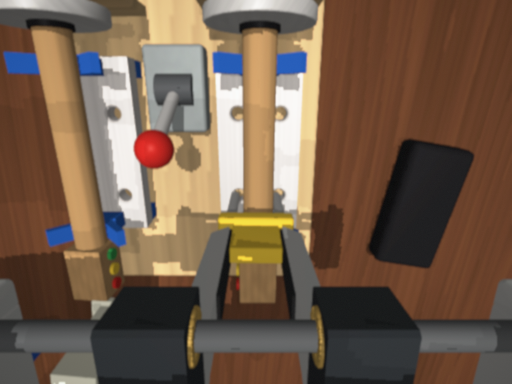

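View pics/s26z.png

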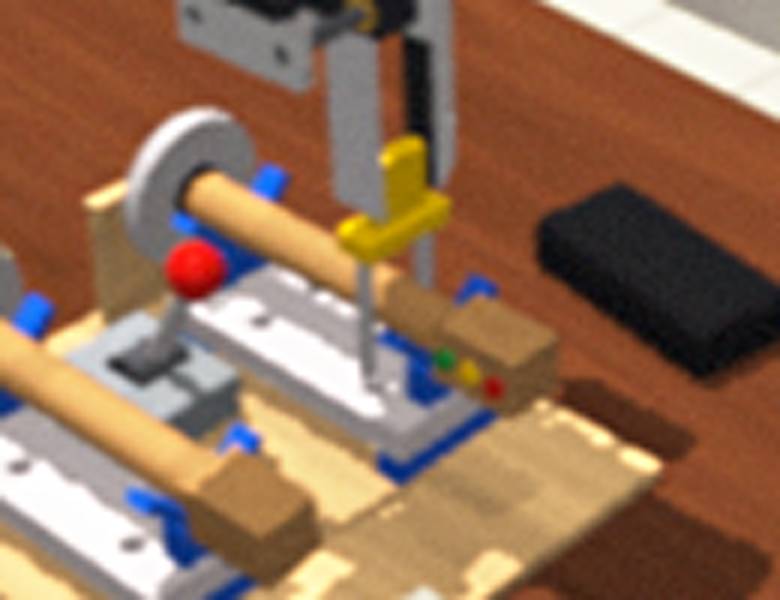

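Request:
apply_moves(commands=[[[0, 0, -0.1], 0, 0], [[0, 0, -0.2], 0, 0], [[0, 0, -0.3], 0, 0], [[0, 0, -0.3], 0, 0]])

```text
t: 39.13
position: [0.6134, 0.1177, 0.1219]
tcp_rot: [0.017, 0.999, 0.037, 0.001]
wrist_force: [1.8, -0.7, -1.9]
width: 0.0296
```

Request:
apply_moves(commands=[[[0, 0, -0.1], 0, 0], [[0, 0, -0.2], 0, 0], [[0, 0, -0.3], 0, 0], [[0, 0, -0.3], 0, 0]])

```text
t: 39.47
position: [0.6135, 0.1176, 0.1123]
tcp_rot: [0.017, 0.999, 0.037, 0.001]
wrist_force: [1.8, -0.7, -2.5]
width: 0.03
```

Run:
```python
from h import *
duo('27',(170,120,320,270)); im=shot('side','s27')
cv2.imwrite('pics/s27z.png',cv2.resize(im[150:250,180:310],None,fx=6,fy=6,interpolation=cv2.INTER_CUBIC)[:,:,::-1])
```

```text
[0.6135 0.1176 0.1125] 39.5667 0.029836139873181643 [ 2.   0.8 -0.8] [1.700e-02 9.992e-01 3.670e-02 8.000e-04]
```

View pics/s27z.png

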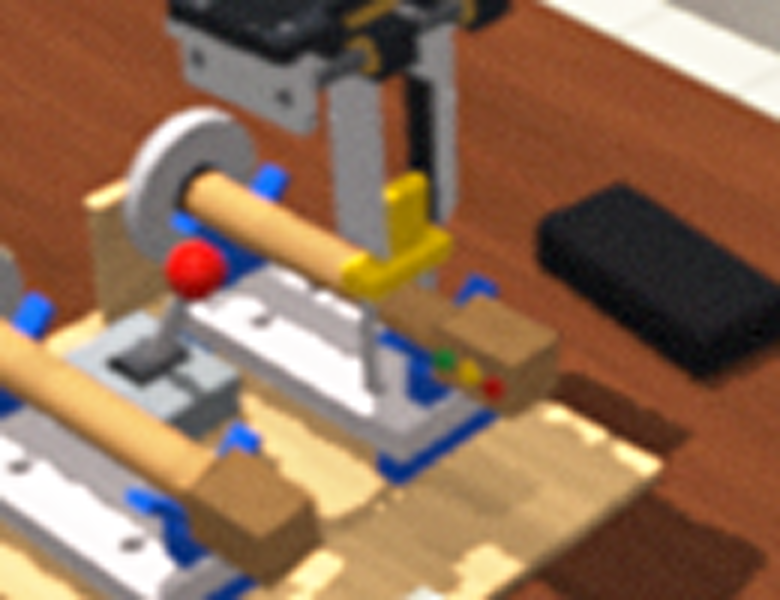

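Legs have entered both holes with no upward force. Lowering to home.

Request:
apply_moves(commands=[[[0, 0, -0.1], 0, 0], [[0, 0, -0.2], 0, 0], [[0, 0, -0.3], 0, 0], [[0, 0, -0.35], 0, 0], [[0, 0, -0.35], 0, 0]])

```text
t: 40.03
position: [0.6145, 0.1176, 0.1065]
tcp_rot: [0.017, 0.999, 0.037, 0.002]
wrist_force: [-5.1, -1.1, 16.0]
width: 0.0297
```

Request:
apply_moves(commands=[[[0, 0, 0.05], 0, 0.2], [[0, 0, 0.05], 0, 0.5], [[0, 0, 0.05], 0, 0.5], [[0, 0, 0.05], 0, 0.5], [[0, 0, 0.6], 0, 0.5], [[0, 0, 1.6], 0, 0.5], [[0, 0, 2.8], 0, 0.5], [[0, 0, 3.8], 0, 0.5], [[0, -1, 5], 0, 0.6], [[0, -2, 5.2], 0, 0.8], [[0, -2, 5.2], 0, 0.8]])

```text
t: 40.95
position: [0.6168, 0.0529, 0.2667]
tcp_rot: [0.019, 0.999, 0.035, 0.005]
wrist_force: [0.5, 0.7, 0.3]
width: 0.0633
```

Run:
```python
from h import *
duo('28',(170,120,320,270)); im=shot('side','s28')
cv2.imwrite('pics/s28z.png',cv2.resize(im[150:250,180:310],None,fx=6,fy=6,interpolation=cv2.INTER_CUBIC)[:,:,::-1])
```

```text
[0.6144 0.0568 0.2622] 41.05 0.07152934650448625 [-0.3  0.3 -0.6] [0.0169 0.9992 0.0357 0.0017]
```

View pics/s28z.png

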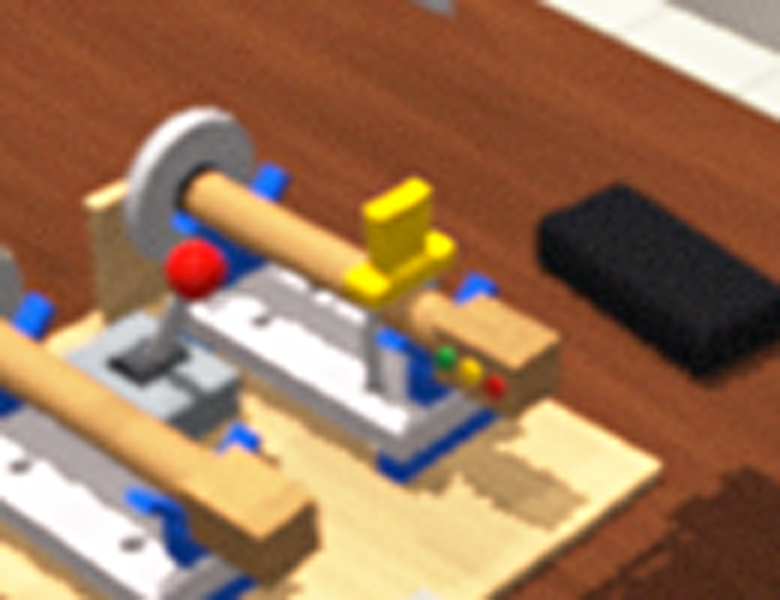

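View pics/w28.png

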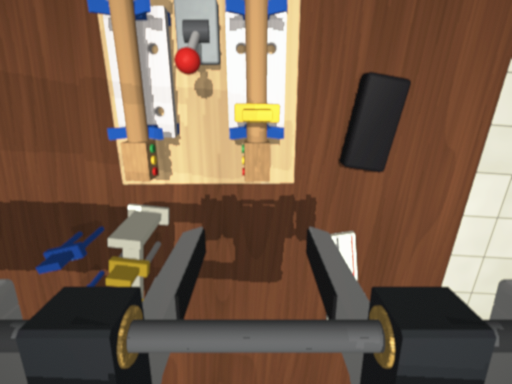

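D is home at st4. Next is the twisted U-bolt C; hover over it.

Request:
apply_moves(commands=[[[-0.8, -1.2, 0], 0, 0.8], [[-1.6, -2.4, 0], 0, 0.8], [[-2.3, -3.6, 0], 0, 0.8], [[-3, -4.8, 0], 0, 0.6], [[-3.8, -6, 0], 0, 0.6], [[-4.6, -7.2, -0.6], 0, 0.6], [[-5.3, -8.3, -1.5], 0, 0.6], [[-5.3, -8.3, -2], 0, 0.6], [[-5.3, -8.3, -2], 0, 0.6], [[-5.3, -8.3, -2], 0, 0.6]])

```text
t: 41.93
position: [0.4531, -0.1897, 0.1984]
tcp_rot: [0.014, 0.999, 0.036, -0.002]
wrist_force: [0.6, 0.3, 0.8]
width: 0.0564
```

Run:
```python
from h import *
duo('29'); im,_,_=load('w29'); cv2.imwrite('pics/w29z.png',cv2.resize(im[120:270,180:330],None,fx=4,fy=4,interpolation=cv2.INTER_CUBIC)[:,:,::-1])
```

```text
[ 0.4557 -0.1902  0.2014] 42.0333 0.05609577412814543 [0.  0.2 0.2] [1.640e-02 9.992e-01 3.710e-02 9.000e-04]
```

View pics/w29z.png

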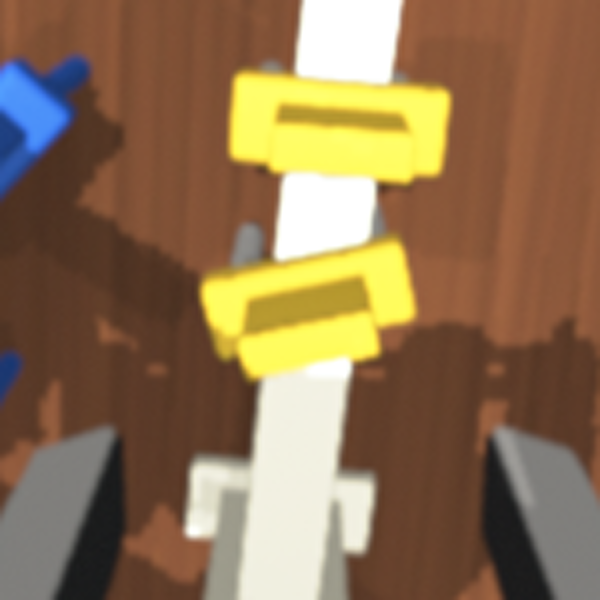

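```bash
cat >> h.py <<'E'
def tab(n,C,ox=180,oy=120,f=4.,z=.121):
    P=np.array([plane(n,ox+u/f,oy+v/f,z) for u,v in C]); d=(P[1]-P[0])+(P[2]-P[3])
    s=sense(); q=s['tcp_rot']; y=2*np.degrees(np.arctan2(q[2],q[1])); w=np.degrees(np.arctan2(d[1],d[0])); c=P.mean(0)
    print('tab',c.round(4),'len',np.linalg.norm(d)/2,'yaw',w,'toolyaw',y,'move',((c-s['position'])/.03)[:2].round(2),'twist',(w-y)/5)
E
python3 - <<'E'
from h import *
tab('w29',[(240,335),(370,310),(382,353),(250,381)])
E
```

```text
tab [ 0.4548 -0.1956  0.121 ] len 0.02939300747897862 yaw 16.444245298990133 toolyaw 4.255525525635656 move [-0.03 -0.18] twist 2.4377439546708954
```

Request:
apply_moves(commands=[[[-0.03, -0.18, -0.5], 1.3, 0.55], [[-0.03, -0.18, -1.2], 2.44, 0.55], [[-0.03, -0.18, -2.2], 2.44, 0.55], [[-0.03, -0.18, -3.1], 2.44, 0.55], [[-0.03, -0.18, -3.4], 2.44, 0.55], [[-0.03, -0.18, -3.4], 2.44, 0.55], [[-0.03, -0.18, -3.4], 2.44, 0], [[-0.03, -0.18, -3.4], 2.44, 0], [[-0.03, -0.18, -3.4], 2.44, 0], [[-0.03, -0.18, -3.4], 2.44, 0], [[-0.03, -0.18, -3.4], 2.44, 0], [[-0.03, -0.18, -3.4], 2.44, 0]])

```text
t: 43.03
position: [0.4562, -0.1964, 0.1013]
tcp_rot: [0.017, 0.99, 0.143, 0.004]
wrist_force: [-0.2, 1.5, 6.3]
width: 0.0301
```

Request:
apply_moves(commands=[[[0, 0, 0.5], 0, 0], [[0, 0, 1.3], 0, 0], [[0, 0, 2.4], 0, 0], [[0, 0, 3.6], 0, 0], [[0, 0, 4.6], 0, 0], [[0, 0, 4.6], 0, 0], [[0, 0, 4.6], 0, 0]])

```text
t: 43.62
position: [0.4575, -0.1972, 0.2418]
tcp_rot: [0.019, 0.99, 0.143, 0.006]
wrist_force: [-1.1, 0.5, -1.5]
width: 0.0293
```

Run:
```python
from h import *
duo('30'); im,_,_=load('w30'); cv2.imwrite('pics/w30z.png',cv2.resize(im[190:290,180:330],None,fx=5,fy=5,interpolation=cv2.INTER_CUBIC)[:,:,::-1])
```

```text
[ 0.4554 -0.1959  0.2381] 43.7167 0.029452645045049 [ 0.3  0.7 -1.3] [0.0166 0.9896 0.1429 0.0033]
```

View pics/w30z.png

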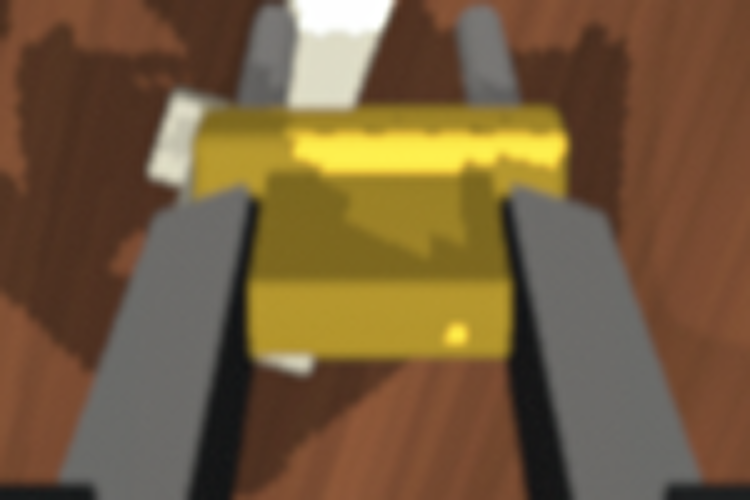

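Request:
apply_moves(commands=[[[0.4, 1, 0.1], -0.8, 0], [[0.9, 2.2, 0.2], -1.7, 0], [[1.4, 3.4, 0.2], -2.48, 0], [[1.9, 4.6, 0.2], -2.48, 0], [[2.4, 5.8, 0.2], -2.48, 0], [[2.9, 7, 0.2], -2.48, 0], [[3.3, 8.2, 0.2], -2.48, 0], [[3.8, 9.4, 0.2], -2.48, 0], [[4.3, 10.6, 0.2], -2.48, 0], [[4.7, 11.8, 0.2], -2.48, 0], [[5.1, 12.82, 0.2], -2.48, 0], [[5.1, 12.82, 0.2], -2.48, 0]])

```text
t: 44.72
position: [0.6077, 0.1942, 0.2402]
tcp_rot: [0.016, 0.999, 0.038, -0.001]
wrist_force: [-1.2, -0.3, -0.7]
width: 0.0302
```

Request:
apply_moves(commands=[[[0, 0, 0], 0, 0], [[0, 0, 0], 0, 0], [[0, 0, 0], 0, 0]])

```text
t: 44.97
position: [0.6065, 0.1931, 0.2382]
tcp_rot: [0.016, 0.999, 0.038, -0.003]
wrist_force: [-0.6, -0.6, -0.9]
width: 0.0299
```

```bash
cat >> h.py <<'E'
def st(x,y):
    s=sense(); p=s['position']; q=s['tcp_rot']; print('t',s['t'],p.round(4),'yaw',2*np.degrees(np.arctan2(q[2],q[1])),'move',((np.array([x,y])-p[:2])/.03).round(3), s['wrist_force'].round(1))
E
python3 - <<'E'
from h import *
st(.6083,.1888)
E
```

```text
t 44.9667 [0.6065 0.1931 0.2382] yaw 4.321526881173735 move [ 0.059 -0.142] [-0.6 -0.6 -0.9]
```

Request:
apply_moves(commands=[[[0.06, -0.14, 0], 0, 0], [[0.06, -0.14, -0.5], 0, 0], [[0.06, -0.14, -1.2], 0, 0], [[0.06, -0.14, -1.8], 0, 0], [[0.06, -0.14, -1.8], 0, 0], [[0.06, -0.14, -1.8], 0, 0], [[0.06, -0.14, -1.8], 0, 0]])

```text
t: 45.55
position: [0.609, 0.1881, 0.1855]
tcp_rot: [0.016, 0.999, 0.037, -0.002]
wrist_force: [0.8, -0.3, 0.4]
width: 0.0295
```

Run:
```python
from h import *
im=shot('side','s31'); st(.6083,.1888)
cv2.imwrite('pics/s31z.png',cv2.resize(im[130:250,170:310],None,fx=5,fy=5,interpolation=cv2.INTER_CUBIC)[:,:,::-1])
```

```text
t 45.6 [0.6095 0.1884 0.1861] yaw 4.267961287452647 move [-0.039  0.014] [ 0.2 -0.9 -0.5]
```

View pics/s31z.png

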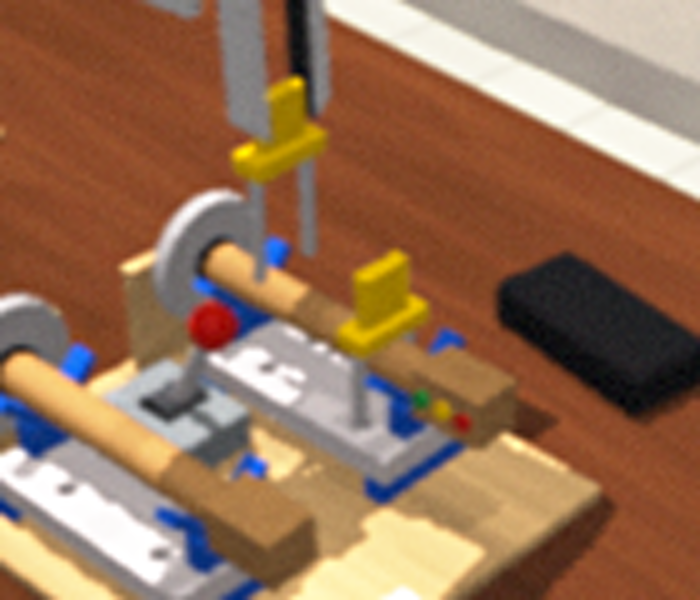

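Request:
apply_moves(commands=[[[-0.03, 0.01, -0.4], 0, 0], [[-0.03, 0.01, -0.9], 0, 0], [[-0.03, 0.01, -1.4], 0, 0], [[-0.03, 0.01, -1.7], 0, 0], [[-0.03, 0.01, -1.7], 0, 0], [[-0.03, 0.01, -1.7], 0, 0]])

```text
t: 46.1
position: [0.6086, 0.1887, 0.135]
tcp_rot: [0.016, 0.999, 0.037, -0.001]
wrist_force: [0.0, 0.5, -1.4]
width: 0.0298
```

Run:
```python
from h import *
st(.6083,.1888)
```

```text
t 46.1 [0.6086 0.1887 0.135 ] yaw 4.272438234116955 move [-0.009  0.004] [ 0.   0.5 -1.4]
```

Request:
apply_moves(commands=[[[0, 0, -0.15], 0, 0], [[0, 0, -0.3], 0, 0], [[0, 0, -0.45], 0, 0], [[0, 0, -0.55], 0, 0], [[0, 0, -0.55], 0, 0]])

```text
t: 46.52
position: [0.6084, 0.1886, 0.1178]
tcp_rot: [0.016, 0.999, 0.037, -0.001]
wrist_force: [1.2, -0.1, -0.5]
width: 0.0298
```

In. Continue to home, then release.

Request:
apply_moves(commands=[[[0, 0, -0.1], 0, 0], [[0, 0, -0.2], 0, 0], [[0, 0, -0.3], 0, 0], [[0, 0, -0.38], 0, 0], [[0, 0, -0.38], 0, 0]])

```text
t: 46.93
position: [0.6087, 0.1887, 0.1091]
tcp_rot: [0.016, 0.999, 0.037, -0.001]
wrist_force: [-3.6, -1.3, 10.5]
width: 0.0299
```

Request:
apply_moves(commands=[[[0, 0, 0.03], 0, 0.2], [[0, 0, 0.03], 0, 0.5], [[0, 0, 0.03], 0, 0.5], [[0, 0, 0.03], 0, 0.5], [[0, 0, 0.6], 0, 0.5], [[0, 0, 1.6], 0, 0.5], [[0, 0, 2.8], 0, 0.5], [[0, 0, 3.8], 0, 0.5], [[-1, -1, 5], 0, 0.6], [[-2, -2, 5.2], 0, 0.6], [[-3, -3, 5.2], 0, 0.6], [[-3, -3, 5.2], 0, 0.6]])

```text
t: 47.93
position: [0.516, 0.0963, 0.266]
tcp_rot: [0.017, 0.999, 0.037, -0.001]
wrist_force: [0.6, 0.0, -0.9]
width: 0.0568
```

Run:
```python
from h import *
duo('32',(170,120,320,270)); im=shot('side','s32')
cv2.imwrite('pics/s32z.png',cv2.resize(im[130:250,140:310],None,fx=4.5,fy=4.5,interpolation=cv2.INTER_CUBIC)[:,:,::-1])
```

```text
[0.5174 0.0973 0.2655] 48.0333 0.05641007075143673 [0.  0.3 0.5] [ 0.0164  0.9992  0.0361 -0.001 ]
```

View pics/s32z.png

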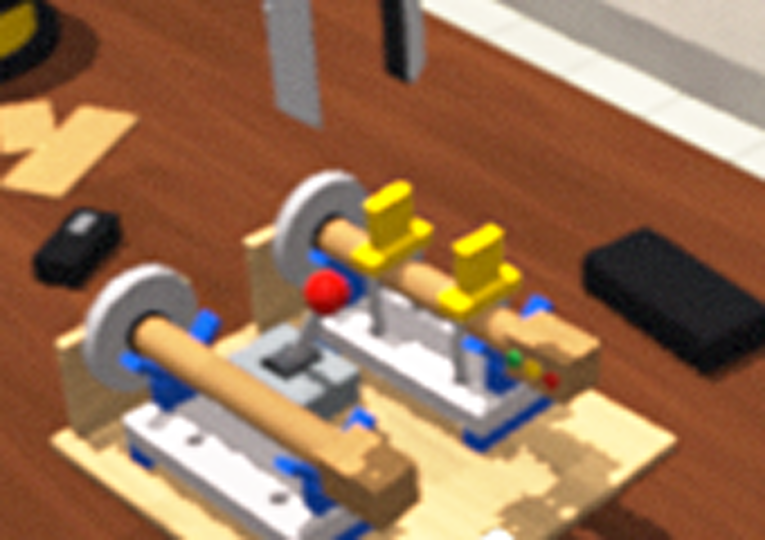

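View pics/w32.png

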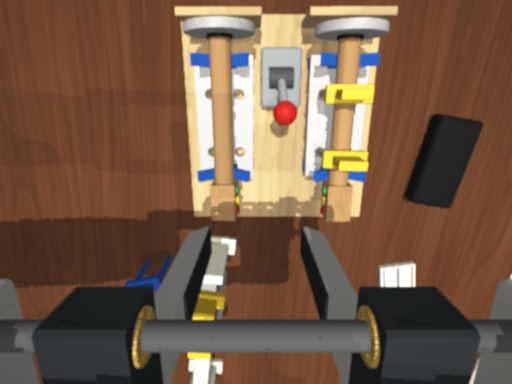

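Request:
apply_moves(commands=[[[-0.2, -1.2, 0], -0.5, 0.6], [[-0.5, -2.4, 0], -1, 0.6], [[-0.8, -3.6, 0], -1.42, 0.6], [[-1.1, -4.8, 0], -1.42, 0.6], [[-1.5, -6, 0], -1.42, 0.6], [[-1.8, -7.2, -0.6], -1.42, 0.6], [[-1.96, -8.3, -1.5], -1.42, 0.6], [[-1.96, -8.3, -2.15], -1.42, 0.6], [[-1.96, -8.3, -2.15], -1.42, 0.6], [[-1.96, -8.3, -2.15], -1.42, 0.6]])

```text
t: 48.92
position: [0.4595, -0.1502, 0.1992]
tcp_rot: [0.015, 1.0, -0.025, -0.003]
wrist_force: [0.4, -0.6, 1.0]
width: 0.0563
```

Run:
```python
from h import *
duo('33'); im,_,_=load('w33'); cv2.imwrite('pics/w33z.png',cv2.resize(im[120:270,180:330],None,fx=4,fy=4,interpolation=cv2.INTER_CUBIC)[:,:,::-1])
```

```text
[ 0.4611 -0.1502  0.2017] 49.0167 0.05668135023579605 [-0.4  0.6 -0.5] [ 0.0161  0.9996 -0.0245 -0.001 ]
```

View pics/w33z.png

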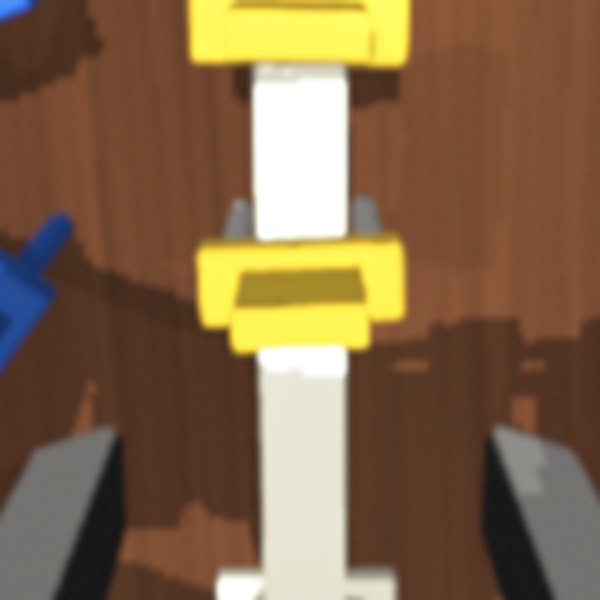

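Run:
```python
from h import *
tab('w33',[(231,307),(368,303),(370,349),(232,354)])
```

```text
tab [ 0.4582 -0.1527  0.121 ] len 0.030146277035301244 yaw -0.7397868066660493 toolyaw -2.8125759800372787 move [-0.1  -0.08] twist 0.4145578346742459
```

Request:
apply_moves(commands=[[[-0.1, -0.08, -0.8], 0.4, 0.55], [[-0.1, -0.08, -1.6], 0.4, 0.55], [[-0.1, -0.08, -2.5], 0.4, 0.55], [[-0.1, -0.08, -3.2], 0.4, 0.55], [[-0.1, -0.08, -3.4], 0.4, 0.55], [[-0.1, -0.08, -3.4], 0.4, 0.55], [[-0.1, -0.08, -3.4], 0.4, 0], [[-0.1, -0.08, -3.4], 0.4, 0], [[-0.1, -0.08, -3.4], 0.4, 0], [[-0.1, -0.08, -3.4], 0.4, 0], [[-0.1, -0.08, -3.4], 0.4, 0], [[-0.1, -0.08, -3.4], 0.4, 0]])

```text
t: 50.02
position: [0.4594, -0.1532, 0.1014]
tcp_rot: [0.017, 1.0, -0.007, 0.001]
wrist_force: [-0.7, 0.9, 5.8]
width: 0.0298
```

Request:
apply_moves(commands=[[[0, 0, 0.5], 0, 0], [[0, 0, 1.3], 0, 0], [[0, 0, 2.4], 0, 0], [[0, 0, 3.6], 0, 0], [[0, 0, 4.6], 0, 0], [[0, 0, 4.6], 0, 0], [[0, 0, 4.6], 0, 0]])

```text
t: 50.6
position: [0.4606, -0.1539, 0.2417]
tcp_rot: [0.018, 1.0, -0.007, 0.003]
wrist_force: [-0.8, -0.4, -0.9]
width: 0.0298
```

Run:
```python
from h import *
duo('34'); im,_,_=load('w34'); cv2.imwrite('pics/w34z.png',cv2.resize(im[190:290,180:330],None,fx=5,fy=5,interpolation=cv2.INTER_CUBIC)[:,:,::-1])
st(.4688,.179); st(.4738,.1072)
```

```text
[ 0.4585 -0.1528  0.2381] 50.7 0.029929402428581928 [ 0.2 -0.6 -1.1] [ 1.620e-02  9.998e-01 -7.200e-03 -3.000e-04]
t 50.7 [ 0.4585 -0.1528  0.2381] yaw -0.829527145028194 move [ 0.345 11.06 ] [ 0.2 -0.6 -1.1]
t 50.7 [ 0.4585 -0.1528  0.2381] yaw -0.829527145028194 move [0.511 8.667] [ 0.2 -0.6 -1.1]
```

View pics/w34z.png

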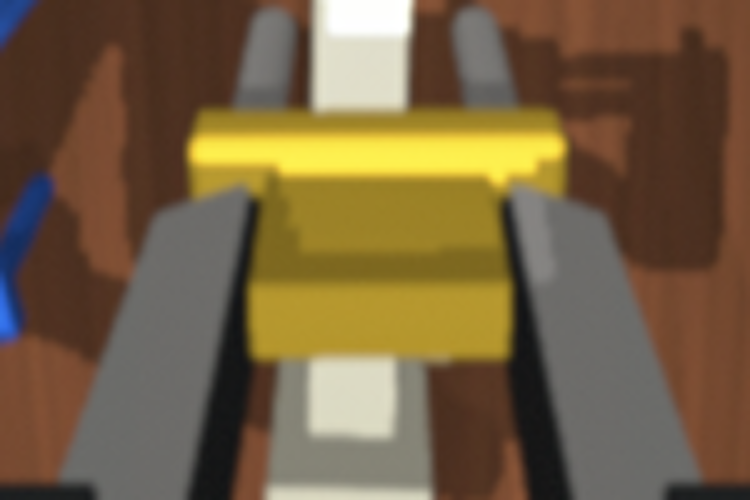

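Request:
apply_moves(commands=[[[0, 1, 0.1], 0.5, 0], [[0, 2.2, 0.2], 0.98, 0], [[0.1, 3.4, 0.2], 0.98, 0], [[0.1, 4.6, 0.2], 0.98, 0], [[0.2, 5.8, 0.2], 0.98, 0], [[0.2, 7, 0.2], 0.98, 0], [[0.3, 8.2, 0.2], 0.98, 0], [[0.3, 9.4, 0.2], 0.98, 0], [[0.34, 10.4, 0.2], 0.98, 0], [[0.34, 11.05, 0.2], 0.98, 0], [[0.34, 11.05, 0.2], 0.98, 0], [[0.34, 11.05, 0.2], 0.98, 0]])

```text
t: 51.7
position: [0.4671, 0.179, 0.2417]
tcp_rot: [0.017, 0.999, 0.037, -0.002]
wrist_force: [-0.6, -0.5, -0.5]
width: 0.0297
```

Request:
apply_moves(commands=[[[0, 0, 0], 0, 0], [[0, 0, 0], 0, 0], [[0, 0, 0], 0, 0]])

```text
t: 51.95
position: [0.4668, 0.1778, 0.2409]
tcp_rot: [0.017, 0.999, 0.036, -0.003]
wrist_force: [-0.3, -0.7, -0.6]
width: 0.0299
```

Run:
```python
from h import *
st(.4687,.1789)
```

```text
t 51.95 [0.4668 0.1778 0.2409] yaw 4.108849155117747 move [0.065 0.037] [-0.3 -0.7 -0.6]
```

Request:
apply_moves(commands=[[[0.06, 0.04, 0], 0, 0], [[0.06, 0.04, -0.5], 0, 0], [[0.06, 0.04, -1.2], 0, 0], [[0.06, 0.04, -2], 0, 0], [[0.06, 0.04, -2], 0, 0], [[0.06, 0.04, -2], 0, 0], [[0.06, 0.04, -2], 0, 0]])

```text
t: 52.53
position: [0.4695, 0.1788, 0.182]
tcp_rot: [0.017, 0.999, 0.036, -0.002]
wrist_force: [-0.2, -0.6, 0.0]
width: 0.0299
```

Run:
```python
from h import *
duo('35',(170,120,320,270)); im=shot('side','s35'); st(.4687,.1789)
cv2.imwrite('pics/s35z.png',cv2.resize(im[150:270,140:280],None,fx=5,fy=5,interpolation=cv2.INTER_CUBIC)[:,:,::-1])
```

```text
[0.47   0.1792 0.1828] 52.6333 0.029533081367338322 [ 0.6  0.3 -0.6] [ 0.0168  0.9992  0.0357 -0.001 ]
t 52.6833 [0.4699 0.1792 0.1827] yaw 4.092184492891704 move [-0.041 -0.009] [ 0.4 -0.2 -0.2]
```

View pics/s35z.png

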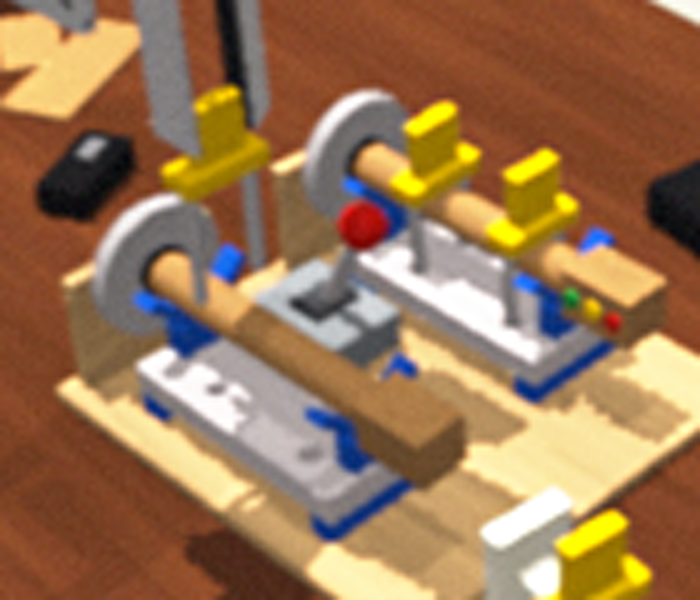

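Request:
apply_moves(commands=[[[-0.03, -0.01, -0.4], 0, 0], [[-0.03, -0.01, -0.8], 0, 0], [[-0.03, -0.01, -1.2], 0, 0], [[-0.03, -0.01, -1.6], 0, 0], [[-0.03, -0.01, -1.6], 0, 0], [[-0.03, -0.01, -1.6], 0, 0]])

```text
t: 53.18
position: [0.4688, 0.1788, 0.1344]
tcp_rot: [0.017, 0.999, 0.036, -0.001]
wrist_force: [0.5, -0.1, -0.9]
width: 0.0294
```

Run:
```python
from h import *
st(.4687,.1789)
```

```text
t 53.1833 [0.4688 0.1788 0.1344] yaw 4.098712434728822 move [-0.004  0.002] [ 0.5 -0.1 -0.9]
```

Request:
apply_moves(commands=[[[0, 0, -0.15], 0, 0], [[0, 0, -0.3], 0, 0], [[0, 0, -0.45], 0, 0], [[0, 0, -0.55], 0, 0], [[0, 0, -0.55], 0, 0]])

```text
t: 53.6
position: [0.4691, 0.1788, 0.1174]
tcp_rot: [0.017, 0.999, 0.036, -0.001]
wrist_force: [2.1, 0.2, -2.2]
width: 0.0298
```

In again. On to home and release.

Request:
apply_moves(commands=[[[0, 0, -0.1], 0, 0], [[0, 0, -0.2], 0, 0], [[0, 0, -0.3], 0, 0], [[0, 0, -0.38], 0, 0], [[0, 0, -0.38], 0, 0]])

```text
t: 54.02
position: [0.4695, 0.179, 0.109]
tcp_rot: [0.017, 0.999, 0.036, -0.001]
wrist_force: [-5.7, -1.2, 16.8]
width: 0.0299
```

Request:
apply_moves(commands=[[[0, 0, 0.03], 0, 0.2], [[0, 0, 0.03], 0, 0.5], [[0, 0, 0.03], 0, 0.5], [[0, 0, 0.03], 0, 0.5], [[0, 0, 0.6], 0, 0.5], [[0, 0, 1.6], 0, 0.5], [[0, 0, 2.8], 0, 0.5], [[0, 0, 3.8], 0, 0.5], [[0, -1, 5], 0, 0.6], [[0, -2, 5.2], -0.5, 0.6], [[0, -3, 5.2], -1, 0.6], [[0, -3, 5.2], -1.4, 0.6]])

```text
t: 55.02
position: [0.4702, 0.0849, 0.266]
tcp_rot: [0.018, 0.999, -0.028, -0.001]
wrist_force: [1.3, 0.8, -0.5]
width: 0.0562
```

Run:
```python
from h import *
duo('36',(170,120,320,270)); im=shot('side','s36'); st(.4617,-.0904)
cv2.imwrite('pics/s36z.png',cv2.resize(im[150:270,140:280],None,fx=5,fy=5,interpolation=cv2.INTER_CUBIC)[:,:,::-1])
```

```text
[0.4694 0.0879 0.2647] 55.1167 0.05615893290053089 [0.2 0.1 0.7] [ 0.0169  0.9995 -0.0264 -0.0024]
t 55.1667 [0.4692 0.0887 0.2644] yaw -2.909160428047582 move [-0.249 -5.968] [-0.2  0.3 -0.6]
```

View pics/s36z.png

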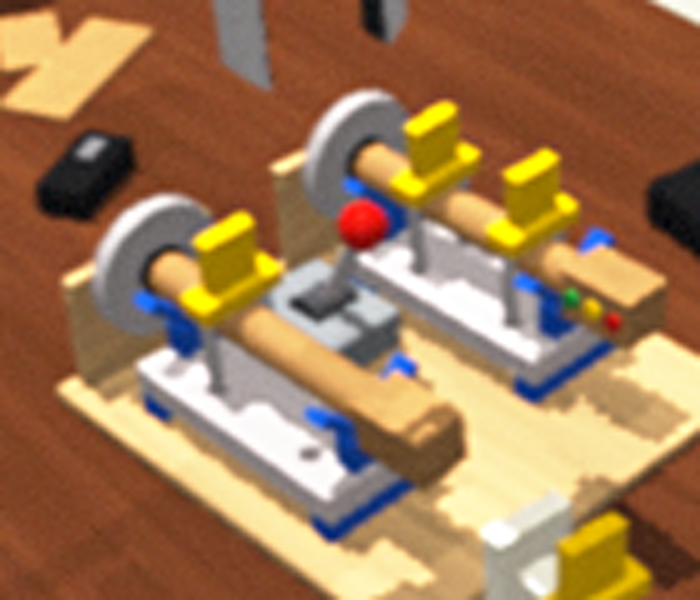

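Three home. Last one (A), at about (0.4617,−0.0904).

Request:
apply_moves(commands=[[[0, -1.2, 0], 0, 0.6], [[-0.1, -2.5, 0], 0, 0.6], [[-0.2, -3.8, -0.5], 0, 0.6], [[-0.25, -5, -1.3], 0, 0.6], [[-0.25, -5.97, -2.1], 0, 0.6], [[-0.25, -5.97, -2.1], 0, 0.6], [[-0.25, -5.97, -2.1], 0, 0.6], [[-0.25, -5.97, -2.1], 0, 0.6]])

```text
t: 55.83
position: [0.4619, -0.0894, 0.2013]
tcp_rot: [0.016, 1.0, -0.025, -0.003]
wrist_force: [-0.0, -0.1, 1.2]
width: 0.0561
```

Run:
```python
from h import *
duo('37'); im,_,_=load('w37'); cv2.imwrite('pics/w37z.png',cv2.resize(im[120:270,180:330],None,fx=4,fy=4,interpolation=cv2.INTER_CUBIC)[:,:,::-1])
```

```text
[ 0.4627 -0.0892  0.2024] 55.9333 0.05634397472969016 [ 0.4 -0.1  1.1] [ 0.0169  0.9996 -0.0241 -0.0017]
```

View pics/w37z.png

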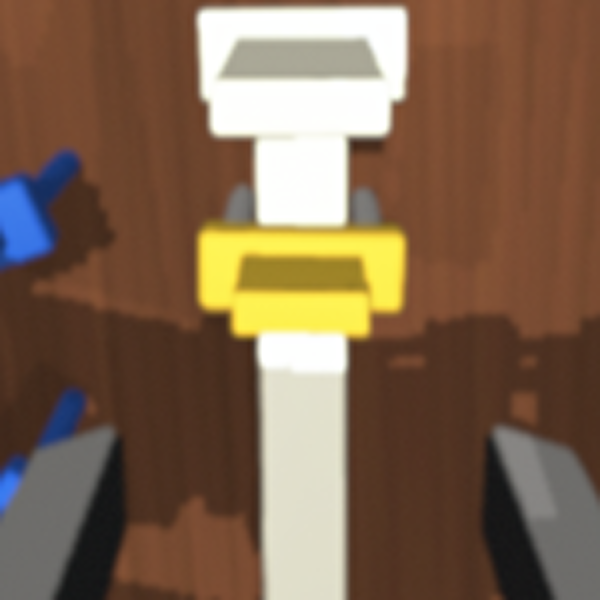

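Run:
```python
from h import *
tab('w37',[(232,291),(368,291),(370,335),(232,336)])
```

```text
tab [ 0.4609 -0.0895  0.121 ] len 0.030141222451949334 yaw -2.460302875942838 toolyaw -2.761928380460867 move [-0.06 -0.01] twist 0.060325100903605836
```

Request:
apply_moves(commands=[[[-0.06, -0.01, -0.8], 0, 0.55], [[-0.06, -0.01, -1.6], 0, 0.55], [[-0.06, -0.01, -2.5], 0, 0.55], [[-0.06, -0.01, -3.2], 0, 0.55], [[-0.06, -0.01, -3.4], 0, 0.55], [[-0.06, -0.01, -3.4], 0, 0.55], [[-0.06, -0.01, -3.4], 0, 0], [[-0.06, -0.01, -3.4], 0, 0], [[-0.06, -0.01, -3.4], 0, 0], [[-0.06, -0.01, -3.4], 0, 0], [[-0.06, -0.01, -3.4], 0, 0], [[-0.06, -0.01, -3.4], 0, 0]])

```text
t: 56.93
position: [0.4621, -0.0899, 0.102]
tcp_rot: [0.017, 1.0, -0.024, -0.0]
wrist_force: [-1.2, 1.6, 6.8]
width: 0.0296
```

Request:
apply_moves(commands=[[[0, 0, 0.5], 0, 0], [[0, 0, 1.3], 0, 0], [[0, 0, 2.4], 0, 0], [[0, 0, 3.6], 0, 0], [[0, 0, 4.6], 0, 0], [[0, 0, 4.6], 0, 0], [[0, 0, 4.6], 0, 0]])

```text
t: 57.52
position: [0.4634, -0.0905, 0.2422]
tcp_rot: [0.018, 1.0, -0.024, 0.002]
wrist_force: [-0.5, 0.6, -1.1]
width: 0.0294
```

Run:
```python
from h import *
duo('38'); im,_,_=load('w38'); cv2.imwrite('pics/w38z.png',cv2.resize(im[190:290,180:330],None,fx=5,fy=5,interpolation=cv2.INTER_CUBIC)[:,:,::-1])
st(.4738,.1072)
```

```text
[ 0.4611 -0.0897  0.2387] 57.6167 0.02974951055926991 [-0.6 -0.7 -1.6] [ 0.0169  0.9996 -0.0243 -0.0014]
t 57.6167 [ 0.4611 -0.0897  0.2387] yaw -2.7799258833777096 move [0.422 6.562] [-0.6 -0.7 -1.6]
```

View pics/w38z.png

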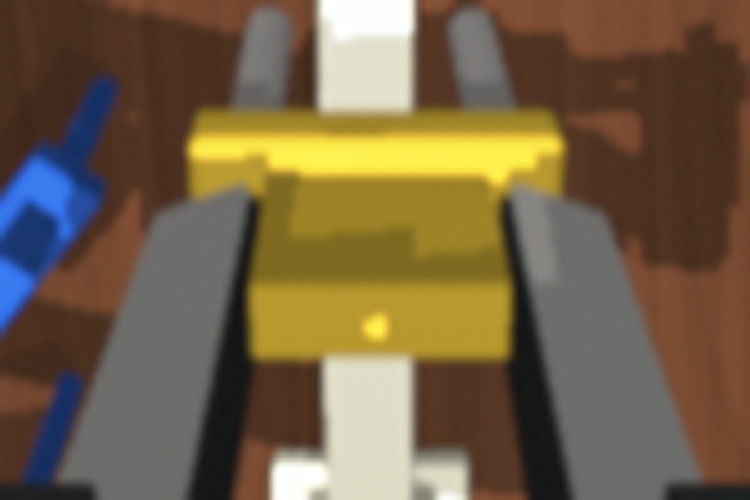

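Same in-hand pose. Target TCP (0.4738,0.1072), twist +6.85° (1.37).

Request:
apply_moves(commands=[[[0, 1, 0.1], 0.5, 0], [[0.1, 2.2, 0.2], 1, 0], [[0.2, 3.4, 0.2], 1.37, 0], [[0.3, 4.6, 0.2], 1.37, 0], [[0.4, 5.7, 0.2], 1.37, 0], [[0.42, 6.4, 0.2], 1.37, 0], [[0.42, 6.56, 0.2], 1.37, 0], [[0.42, 6.56, 0.2], 1.37, 0], [[0.42, 6.56, 0.2], 1.37, 0]])

```text
t: 58.37
position: [0.4728, 0.1065, 0.2431]
tcp_rot: [0.017, 0.999, 0.036, -0.002]
wrist_force: [0.2, -0.4, -0.3]
width: 0.0298
```

Request:
apply_moves(commands=[[[0, 0, 0], 0, 0], [[0, 0, 0], 0, 0], [[0, 0, 0], 0, 0]])

```text
t: 58.62
position: [0.4727, 0.1054, 0.2428]
tcp_rot: [0.018, 0.999, 0.035, -0.002]
wrist_force: [-0.9, 0.5, -0.4]
width: 0.0297
```

Run:
```python
from h import *
st(.4738,.1072)
```

```text
t 58.6167 [0.4727 0.1054 0.2428] yaw 3.98034677797605 move [0.037 0.061] [-0.9  0.5 -0.4]
```

Request:
apply_moves(commands=[[[0.03, 0.05, 0], 0, 0], [[0.03, 0.05, -0.5], 0, 0], [[0.03, 0.05, -1.2], 0, 0], [[0.03, 0.05, -2], 0, 0], [[0.03, 0.05, -2], 0, 0], [[0.03, 0.05, -2], 0, 0], [[0.03, 0.05, -2], 0, 0], [[0.03, 0.05, -2], 0, 0]])

```text
t: 59.28
position: [0.475, 0.1069, 0.1846]
tcp_rot: [0.017, 0.999, 0.035, -0.001]
wrist_force: [-0.1, -0.5, -1.0]
width: 0.0298
```

Run:
```python
from h import *
st(.4738,.1072)
```

```text
t 59.2833 [0.475  0.1069 0.1846] yaw 3.9651284397683146 move [-0.04   0.011] [-0.1 -0.5 -1. ]
```

Request:
apply_moves(commands=[[[-0.04, 0.01, -0.4], 0, 0], [[-0.04, 0.01, -0.8], 0, 0], [[-0.04, 0.01, -1.2], 0, 0], [[-0.04, 0.01, -1.65], 0, 0], [[-0.04, 0.01, -1.65], 0, 0], [[-0.04, 0.01, -1.65], 0, 0]])

```text
t: 59.78
position: [0.4737, 0.1072, 0.135]
tcp_rot: [0.017, 0.999, 0.035, -0.001]
wrist_force: [0.1, 0.2, -0.2]
width: 0.0298
```

Run:
```python
from h import *
st(.4738,.1072)
```

```text
t 59.7833 [0.4737 0.1072 0.135 ] yaw 3.964399188840452 move [0.005 0.001] [ 0.1  0.2 -0.2]
```

Request:
apply_moves(commands=[[[0, 0, -0.15], 0, 0], [[0, 0, -0.3], 0, 0], [[0, 0, -0.45], 0, 0], [[0, 0, -0.55], 0, 0], [[0, 0, -0.55], 0, 0]])

```text
t: 60.2
position: [0.4743, 0.1072, 0.1183]
tcp_rot: [0.017, 0.999, 0.035, -0.0]
wrist_force: [2.6, 0.2, -2.1]
width: 0.0298
```

Request:
apply_moves(commands=[[[0, 0, -0.1], 0, 0], [[0, 0, -0.2], 0, 0], [[0, 0, -0.3], 0, 0], [[0, 0, -0.4], 0, 0], [[0, 0, -0.4], 0, 0]])

```text
t: 60.62
position: [0.4756, 0.1071, 0.1095]
tcp_rot: [0.018, 0.999, 0.035, 0.001]
wrist_force: [-4.8, -0.5, 17.1]
width: 0.0297
```

Request:
apply_moves(commands=[[[0, 0, 0.03], 0, 0.2], [[0, 0, 0.03], 0, 0.5], [[0, 0, 0.03], 0, 0.5], [[0, 0, 0.03], 0, 0.5], [[0, 0, 0.6], 0, 0.5], [[0, 0, 1.6], 0, 0.5], [[0, 0, 2.8], 0, 0.5], [[0, 0, 3.8], 0, 0.5], [[1, -0.3, 5], 0, 0.5], [[2, -0.3, 5.2], 0, 0.5], [[2.2, -0.3, 5.2], 0, 0.5], [[2.2, -0.3, 5.2], 0, 0.5]])

```text
t: 61.62
position: [0.5429, 0.0978, 0.2652]
tcp_rot: [0.018, 0.999, 0.034, 0.001]
wrist_force: [-0.7, 0.1, -0.7]
width: 0.0472
```

Run:
```python
from h import *
duo('39',(170,120,320,270)); im=shot('side','s39'); st(.54,.13)
cv2.imwrite('pics/s39z.png',cv2.resize(im[150:270,140:280],None,fx=5,fy=5,interpolation=cv2.INTER_CUBIC)[:,:,::-1])
```

```text
[0.5399 0.0982 0.2634] 61.7167 0.046550146794407984 [-0.7 -1.  -1. ] [ 0.0176  0.9992  0.0347 -0.0017]
t 61.7667 [0.5396 0.0983 0.2634] yaw 3.989416277318306 move [0.015 1.058] [-0.  -0.2  0.3]
```

View pics/s39z.png

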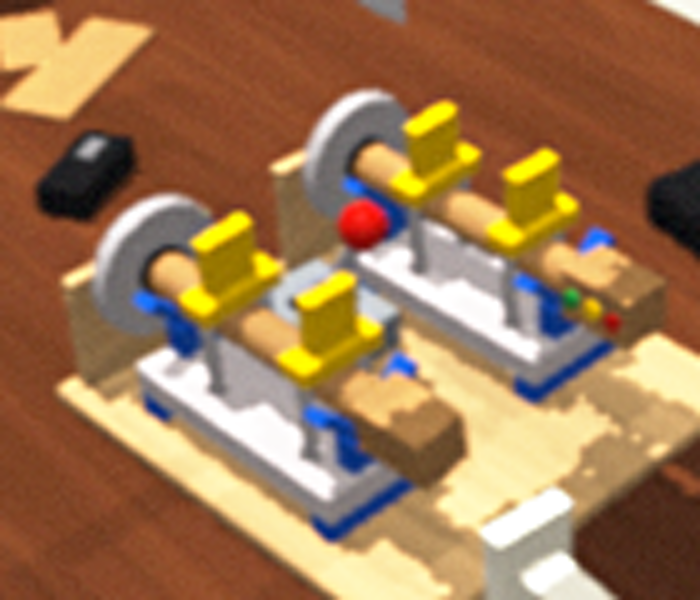

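View pics/w39.png

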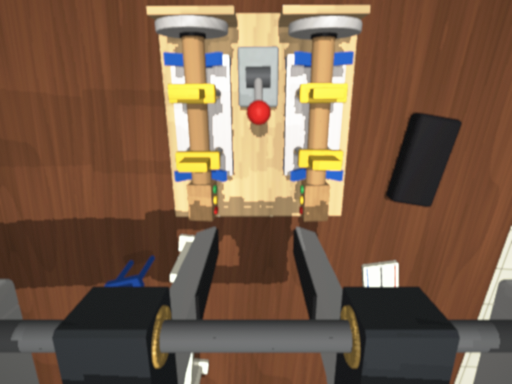

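All four are home; the contact heights match within 0.5 mm of the heights predicted from the grips. Next the lever: close the fingers, drop behind the ball on its −y side, and push +y.

Request:
apply_moves(commands=[[[0.05, 0.9, 0], 0, 0], [[0.05, 0.9, -0.4], 0, 0], [[0.05, 0.9, -0.8], 0, 0], [[0.05, 0.9, -1.2], 0, 0], [[0.05, 0.9, -1.6], 0, 0], [[0.05, 0.9, -2], 0, 0], [[0.05, 0.9, -2.4], 0, 0], [[0.05, 0.9, -2.4], 0, 0]])

```text
t: 62.43
position: [0.5387, 0.1246, 0.1875]
tcp_rot: [0.018, 0.999, 0.035, -0.005]
wrist_force: [-0.8, -0.0, -0.0]
width: 0.0007
```

Run:
```python
from h import *
duo('40',(170,120,320,270)); st(.5405,.127); print(sense()['width'])
```

```text
[0.5406 0.1249 0.1905] 62.5333 3.961758441173546e-05 [1.  0.3 0.1] [ 0.0177  0.9992  0.0346 -0.0026]
t 62.5333 [0.5406 0.1249 0.1905] yaw 3.96494491944518 move [-0.003  0.069] [1.  0.3 0.1]
3.961758441173546e-05
```

View pics/w40.png

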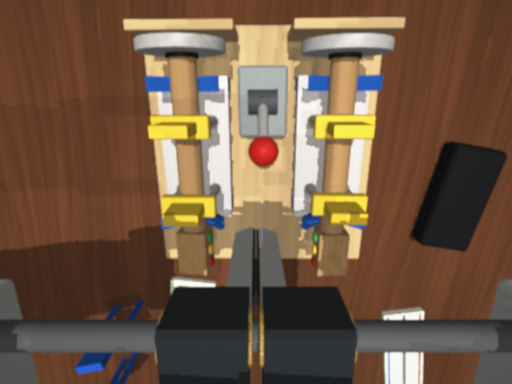

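Request:
apply_moves(commands=[[[0, 0, -0.8], 0, 0], [[0, 0, -1.6], 0, 0], [[0, 0, -2.4], 0, 0], [[0, 0, -3], 0, 0], [[0, 0, -3], 0, 0], [[0, 0, -3], 0, 0]])

```text
t: 63.03
position: [0.5405, 0.1248, 0.1004]
tcp_rot: [0.018, 0.999, 0.035, -0.003]
wrist_force: [-0.1, 0.2, -0.2]
width: 0.0002
```

Request:
apply_moves(commands=[[[0, 0.3, 0], 0, 0], [[0, 0.6, 0], 0, 0], [[-0.02, 0.9, 0], 0, 0], [[-0.04, 1.2, 0], 0, 0], [[-0.07, 1.5, 0], 0, 0], [[-0.09, 1.8, 0], 0, 0], [[-0.11, 2.1, 0], 0, 0], [[-0.13, 2.4, 0], 0, 0], [[-0.16, 2.7, 0], 0, 0], [[-0.18, 3, 0], 0, 0], [[-0.2, 3.1, 0], 0, 0], [[-0.2, 3.1, 0], 0, 0]])

```text
t: 64.03
position: [0.534, 0.2189, 0.1001]
tcp_rot: [0.018, 0.999, 0.035, -0.003]
wrist_force: [0.4, -0.3, 0.8]
width: 0.0004
```

Run:
```python
from h import *
duo('41',(170,120,320,270)); st(.535,.221); im=shot('side','s41')
cv2.imwrite('pics/s41z.png',cv2.resize(im[150:270,140:280],None,fx=5,fy=5,interpolation=cv2.INTER_CUBIC)[:,:,::-1])
```

```text
[0.5344 0.2181 0.1003] 64.1333 0.00021569619242188442 [ 0.8  0.  -0. ] [ 0.0176  0.9992  0.0347 -0.0031]
t 64.1333 [0.5344 0.2181 0.1003] yaw 3.975246588060963 move [0.021 0.096] [ 0.8  0.  -0. ]
```

View pics/s41z.png

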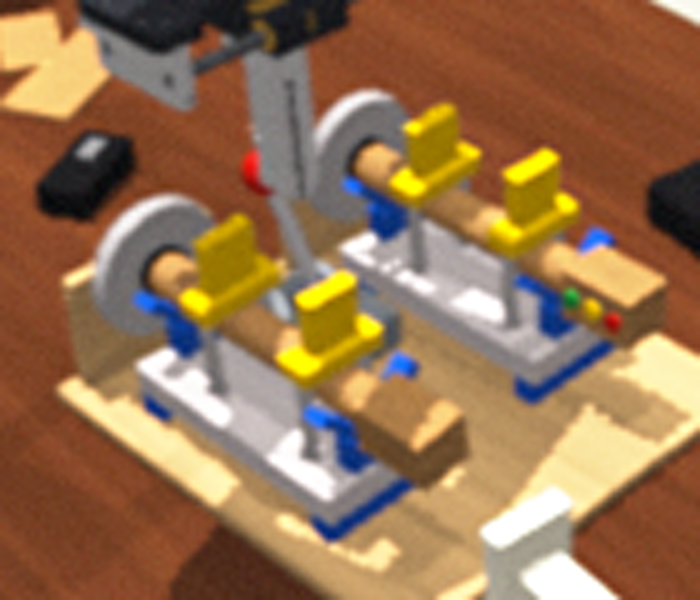

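View pics/w41.png

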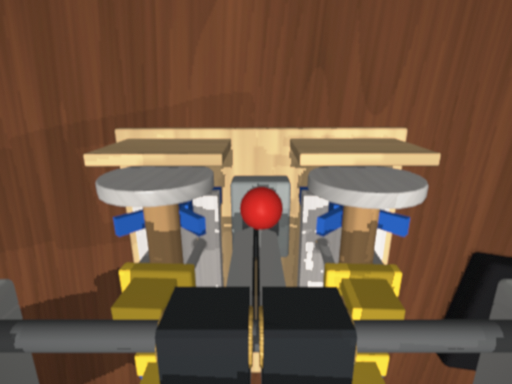

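Run:
```python
from h import *
print(plane('w41',262,208,.103))
```

```text
[0.53613271 0.24157849 0.103     ]
```

Request:
apply_moves(commands=[[[0, 0.1, 0], 0, 0], [[0, 0.2, 0], 0, 0], [[-0.02, 0.3, 0], 0, 0], [[-0.02, 0.3, 0], 0, 0]])

```text
t: 64.52
position: [0.5345, 0.2205, 0.1005]
tcp_rot: [0.024, 0.999, 0.035, -0.003]
wrist_force: [1.0, -15.4, 2.5]
width: 0.0003
```

The lever meets its hard stop (15 N, ball at y≈0.2416 against 0.242 expected). Retreat.

Request:
apply_moves(commands=[[[0, -0.5, 0], 0, 0], [[0, -1, 0], 0, 0], [[0, -1, 1], 0, 0], [[0, -1, 2.3], 0, 0], [[0, -1, 3.6], 0, 0], [[0, -2, 5], 0, 0.2], [[0, -3, 6], 0, 0.3], [[0, -4, 6], 0, 0.3], [[0, -5, 6], 0, 0.3], [[0, -5.5, 6], 0, 0.3], [[0, -5.5, 6], 0, 0.3], [[0, -5.5, 6], 0, 0.3]])

```text
t: 65.52
position: [0.5346, 0.055, 0.2806]
tcp_rot: [0.023, 0.999, 0.034, -0.003]
wrist_force: [0.2, -0.1, 0.6]
width: 0.0284
```

Run:
```python
from h import *
duo('42',(170,120,320,270)); im=shot('side','s42')
cv2.imwrite('pics/s42z.png',cv2.resize(im[150:270,140:280],None,fx=5,fy=5,interpolation=cv2.INTER_CUBIC)[:,:,::-1])
im,_,_=load('w42');cv2.imwrite('pics/w42z.png',cv2.resize(im[0:200,130:400],None,fx=2.9,fy=2.9,interpolation=cv2.INTER_CUBIC)[:,:,::-1])
```

```text
[0.5344 0.0563 0.2803] 65.6167 0.027785944502003064 [ 0.3  0.1 -0.1] [ 0.0235  0.9991  0.0348 -0.0035]
```

View pics/s42z.png

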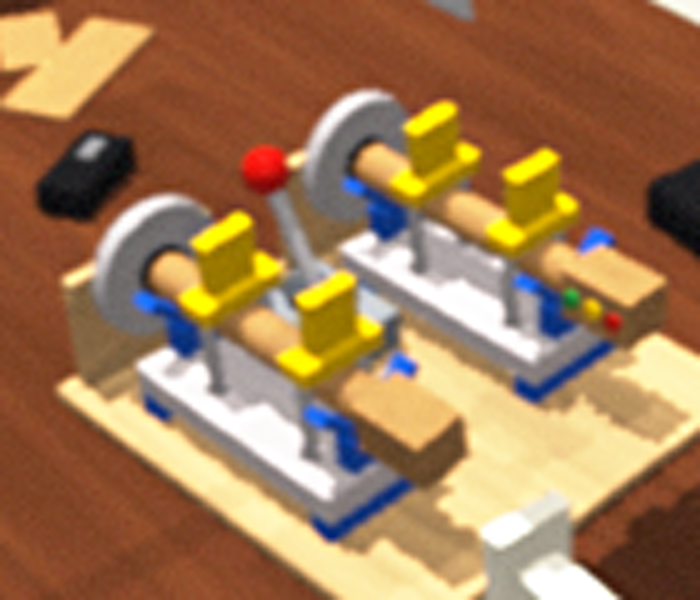

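View pics/w42z.png

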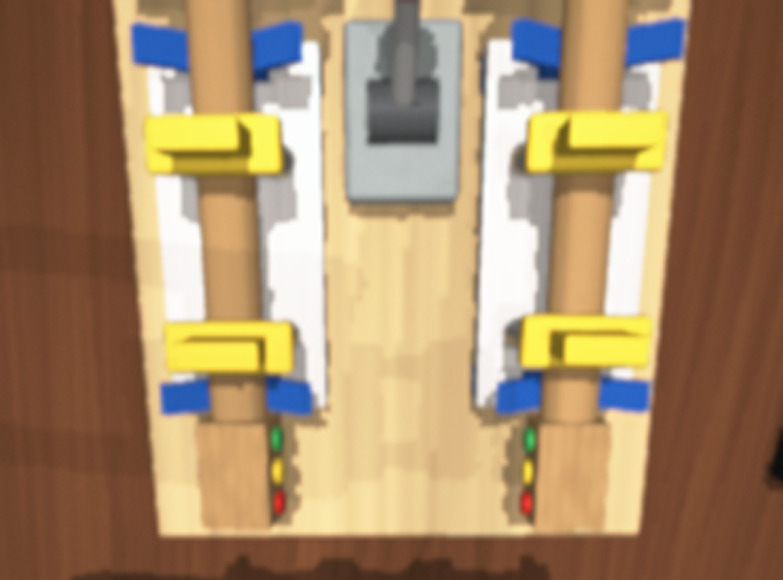

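Run:
```python
from h import *
print('ball',plane('s42',140+266/5,150+168/5,.102))
W=dict(st1=(195,133),st3=(617,131),st2=(212,354),st4=(600,349));S=dict(st1=(223,226),st2=(326,286),st3=(432,115),st4=(531,163))
for k in W: x,r=tri([('w42',130+W[k][0]/2.9,W[k][1]/2.9),('s42',140+S[k][0]/5,150+S[k][1]/5)]); print(k,x.round(4),np.round(r[0],4))
# foot undersides in w39 (two rims), z of axis .074
im,_,_=load('w39'); cv2.imwrite('pics/w39z.png',cv2.resize(im[0:60,145:375],None,fx=3.4,fy=6,interpolation=cv2.INTER_CUBIC)[:,:,::-1])
```

```text
ball [0.53694173 0.24304111 0.102     ]
st1 [0.4687 0.1795 0.1303] 0.0
st3 [0.6079 0.1893 0.129 ] 0.0003
st2 [0.4757 0.1078 0.1296] 0.0008
st4 [0.6136 0.1189 0.1297] 0.0012
```

View pics/w39z.png

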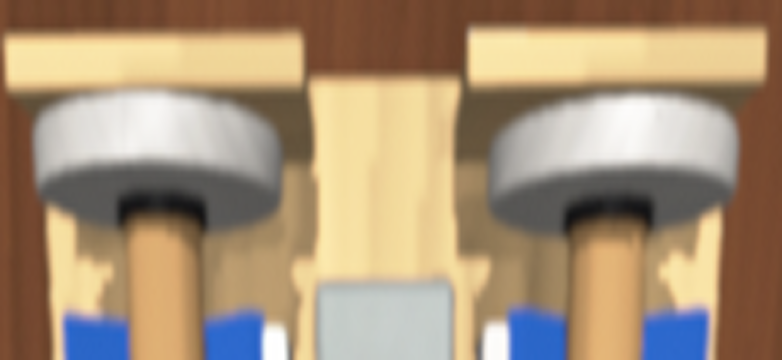

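Tab tops triangulate to 0.129–0.130 (0.129 when home), within about 2 mm of the stations. The ball is at y=0.243 (locked), both feet are in the gaps and the arm is clear. Handing in.

Run:
```python
from h import *
s=sense(); print(s['t'],s['wrist_force'].round(1)); print(order.sign_off())
```

```text
65.6667 [-0.1  0.   0. ]
the job is handed in; nothing more can be done
None
```

I finished the job and handed it in at about 66 s of the 200 s allowed. `sign_off()` gives no verdict, so the results below are my own checks.

**What I did:** I gripped each mast lightly near the top of its head, tipped it over its foot edge and picked it up again near the foot. I then laid one mast in each cradle. All four yellow U-bolts went from the rail to the four stations, and only then did I throw the lever over to its stop.

**Last checks:**
- **U-bolts:** the tab tops triangulate to 129–130 mm above the bench; 129 is fully home. All are within about 2 mm of their stations, and each press-down contact height agreed to about 0.5 mm.
- **Lever:** the ball ended at y = 0.243, which matches the locked position, and the push met a firm 15 N stop.
- **Masts:** both feet are visible in the end gaps and both masts lie in the V blocks. I judged this from the pictures after release and did not measure the final foot positions.
- **Bystanders:** I never touched the power brick, breadboard, battery box or blue look-alikes. I did not measure their positions again at the end.

**What went wrong or disagreed:**
- **First tip of mast2:** the foot slid across the bench. I stood the mast up again, gripped it more lightly and tipped it faster, which worked.
- **Knocked U-bolt:** one U-bolt was turned about 16° on the rail during the run. I measured its new angle before gripping it.
- **Cameras:** the wrist and top cameras disagreed by 1–1.5 mm across the holes. I used the top-camera positions, and all the U-bolts dropped in at the first try.

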